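Change the instrument caddy over to the other folding peg

TASK

Change the instrument caddy on the drying stand over to the stand's other side: lift it off the left peg, stand it upright in the drip tray and let go, then fold the right peg down until it is level. Take the caddy again turned half round, hang it by its window on the right peg with its back right up against the stand, and last fold the emptied left peg up flat against the board. Leave the kidney dish, nail brush and nippers where they lie.

Things in the scene. Friction and masses are not known exactly. Their poses are not given: they have to be found in the camera images.
- caddy: The loose instrument caddy, 0.25 kg: an open aluminium box 100 mm (x) by 60 mm (y), 65 mm high, with fixed upright instruments up to 108 mm high, and at its -y side a back plate 60 mm wide, 4 mm thick, 134 mm high, whose bent neck carries a grey knob over the box's middle. Origin: centre of the flat underside; z up, +y from back to front. Starts hanging on the left peg, its back to the board.
- caddy_grip (a point): Centre of the caddy's upright grey knob, 18x18 mm (x, y) and 40 mm tall, 165 mm above the caddy's underside, on its middle: carry the caddy by it, gripped across either pair of faces. Axes as the caddy's.
- caddy_eye (a point): Middle of the upper edge of the window in the caddy's back plate: 28 mm behind (-y) and 41 mm below caddy_grip. The window is 36 mm wide (x) and reaches 40 mm down from here. A peg passes through it; when hung, this edge rests on the peg's bar, 5 mm above the pivot's height. To pass the peg's lip, hold the caddy about 16 mm higher than when hung. Axes as the caddy's.
- stand: Fixed drying stand: upright white board 100 mm along its x, 24 mm thick in y, top edge 173 mm high, on a dark foot 120x140x10 mm; origin under its centre, z up. A folding peg on each face: left peg on +y, right peg on -y. On each face the hinge bracket, and a black buffer rail 99 mm lower, stand 20 mm out from the face; the hung caddy's back plate rests against both.
- peg_left_hinge (a point): Pivot of the left peg, on the stand's +y face: 145 mm above the worktop, 22 mm from the board's middle plane (10 mm out from its face). Axes as the stand's.
- peg_right_hinge (a point): Pivot of the right peg, on the stand's -y face: 145 mm above the worktop, 22 mm from the board's middle plane. Axes as the stand's.
- peg_left_pinch (a point): Point on the centre line of the left peg's bar, 68 mm from its pivot, good for pinching it across its 12 mm width (along the stand's x). The bar is 10 mm thick the other way and ends 81 mm from the pivot; on its last 6 mm a lip stands 7 mm above the level bar's upper side.
- peg_right_pinch (a point): The same point on the right peg's bar (68 mm from its pivot; same sizes).
- peg_left (a joint): Angle of the left peg: 0 = folded up, upright and flat against the board, its end 53 mm above the board's top edge; 1.57 = folded down level, pointing away from the board (+y of the stand), at a stop. Swings about the stand's x axis and stays wherever it is left (friction about 1 N at its end). Starts level, the caddy on it.
- peg_right (a joint): Angle of the right peg, likewise: 0 = folded up, 1.57 = level, pointing to the stand's -y. Starts folded up or nearly so.
- tray_floor (a point): Middle of the floor (upper side, 6 mm above the worktop) of the loose ribbed grey drip tray, 256 mm (x) by 178 mm (y), 16 mm high over its rim; the floor is flat over 236 by 158 mm. It lies to the left or to the right of the stand. (A tall fixed steriliser fills the far left of the worktop, y beyond 0.5 m.)
- kidney_dish: Bystander: kidney-shaped steel dish 87x195x35 mm, on the side of the stand where the tray is not; origin under its centre.
- nail_brush: Bystander: white nail brush 36x98x32 mm in front of the stand; origin under its centre.
- cuticle_nippers: Bystander: steel nippers 42x121x11 mm in front of the stand; origin under the centre.
There are look-alikes about, which are no part of the job. Leave any orange look-alike of the caddy alone.

How it is judged:
By the outcome, as a careful person would: the job done as asked, in the order asked, and still so for the second after the job is handed in, with the robot touching nothing.
It also fails if it takes over 72 s, if anything falls off the work surface, if the arm or the gripper's body presses on something with over 40 N, if the wrist force passes 120 N, or if a joint passes its speed limit or range.

ROBOT

A 7-joint arm with a two-finger parallel gripper is mounted at the origin on a cart in front of the work surface, level with it; the furniture and walls round the work are solid. World frame = base frame: x ahead of the robot, y to its left, z up, the work surface at z = 0. Lengths are in m, angles in rad, forces in N, time in s.
With the tool pointing down it reaches from about 0.425 to 0.925 m from the base axis. Payload 6.8 kg.
Tool frame: the origin (TCP) lies at the very end of the fingers, on their centre line; the grasp point (between the pads) lies 19 mm behind it (r.grip_depth is the distance from the TCP to the grasp point, in m); z points along the fingers, y is the direction in which the jaws open and shut (so a half turn about z gives the same grasp; the last joint's range is limited). The gripper opens to 85 mm and grips with 20 to 120 N. Pads are 22 mm wide; open, the fingers measure 114 mm over their backs; the gripper's body (76 mm by 85 mm) begins 54 mm behind the grasp point. The pads swing forward as they close: fully open they stand 13 mm farther back than shut.
Start: joints at [-1.371, 0.477, 0.022, 1.555, -0.011, 1.109, -0.083], TCP at [0.204, 0.643, 0.231] pointing down, gripper open.
Joint ranges: [-2.96, 2.96], [-0.34, 2.1], [-1.41, 1.46], [0.24, 2.44], [-1.37, 4.51], [0.17, 1.92], [-2.96, 2.96]. Speed limits (rad/s): [2.39, 2.39, 3.14, 3.14, 3.14, 3.14, 3.14].

INTERFACE

Orientations are given as a rotation vector (axis times angle).
In Python, from bench import r, grab_frame gives the robot as it stands. The module is installed in compiled form; this text tells all that it offers.
- The arm moves only by the tool play_rows, never from a script. Its argument "increments" is a list of rows, each a list of 7 numbers: the shift along the tool's x, y, z in mm, then the turn, a rotation vector about the tool's x, y, z in rad, then the closure in counts, from 0 (fully open) to 255 (shut). In form: [[tx, ty, tz, rx, ry, rz, claw], ...]. A call has 1 to 5 rows; each row shifts and turns the pose as measured when the row begins, along the tool's axes as they then stand; what a row does not reach is not made up. A row lasts 1/10 s, in which the tool goes at most 50 mm and 8.59 degrees, less where a joint would pass 70% of its speed; a pose out of reach is approached as far as the arm can. A call is refused whole if a number of a shift passes 50 or a number of a turn 0.15, either way. A call with a gripper value outside its range is refused whole. The fingers move at their own pace and stop on an object; "force" is the grip in N (left out, the last holds). Time passes only in rows, so rows that do not move let the fingers close. It gives the time, the measured TCP pose, the force and the opening at its end, in the units of the state.
- r.get_obs(): the state, without advancing time (a new reading comes with each control period).
- grab_frame(name): name is "scene" or "top"; returns a dict with "color" (420x560x3 uint8, blue, green, red), "depth" (420x560 float32, m along the optical axis (not along the pixel's ray), 0 where there is no reading), "K" (3x3 intrinsics, pixels), "T" (4x4, takes a point from camera to world coordinates). Camera axes: x right, y up, looking along -z (the intrinsics and any distortion apply to the point x, -y, -z); pixel columns grow to the right and rows downward; lengths in m; the calibration is good to about 2 mm. A picture is of the moment at which its call begins.
- r.hand_in(): hands the job in, once; it reports no verdict.
The state is a dict: "clock": time; "joints": joint angles; "qvel": joint speeds; "tau": joint torques, N m; "tcp_pos": TCP position; "orientation": TCP orientation; "contact_force": force on the tool from outside, world axes, zero at the start; "moment": the same for the moment, N m; "grip_width": finger opening in m.
Only numpy, scipy, OpenCV 4.12 (cv2) and the standard library are available. Lean on these libraries where they do the work, as an engineer would, in place of code of your own. Each camera call takes 0.05 s, during which the arm holds its last target.

## Working session

There is one attempt and no reset: what is moved stays moved. The work goes in short steps, Python scripts to look and compute and a tool call to move; the robot and the scene stay as the last step left them, time stands still between calls to the robot, and variables do not carry over. Pictures are saved under pics/ and viewed, and the job is handed in when it is done.

Besides the shell and the picture viewer there is one more tool, called after ">>>" by a JSON object that holds its "fn" and its "kwargs". play_rows: Moves the arm, as the interface text tells. Its arguments: {"type":"object","properties":{"increments":{"type":"array","items":{"type":"array","items":{"type":"number"}}},"force":{"type":"number"}},"required":["increments"]}

```bash
mkdir -p pics; ls; python3 - <<'E'
from bench import r, grab_frame
import cv2,numpy as np
for n in ("scene","top"):
    f=grab_frame(n); cv2.imwrite(f"pics/{n}0.png",f["color"]); print(n,f["K"].tolist(),np.round(f["T"],4).tolist(), [k for k in f])
print(r.get_obs(), r.grip_depth)
E
```

```text
pics
scene [[508.7505748109234, 0.0, 282.20410750344814], [0.0, 508.7505748109234, 203.40615739653353], [0.0, 0.0, 1.0]] [[-1.0, -0.0079, 0.0062, 0.4915], [0.0099, -0.8617, 0.5073, 0.85], [0.0013, 0.5073, 0.8618, 1.5357], [0.0, 0.0, 0.0, 1.0]] ['color', 'depth', 'K', 'T']
top [[508.47691823449145, 0.0, 274.9898659068683], [0.0, 508.47691823449145, 208.38065539979726], [0.0, 0.0, 1.0]] [[-0.0183, 0.9947, -0.1014, 0.3186], [-0.9998, -0.0174, 0.0104, 0.0601], [0.0086, 0.1016, 0.9948, 1.4132], [0.0, 0.0, 0.0, 1.0]] ['color', 'depth', 'K', 'T']
{'clock': 0.1, 'joints': array([-1.37110068,  0.47774458,  0.0223583 ,  1.55632542, -0.01147756,
        1.10930168, -0.08309677]), 'qvel': array([ 0.00090015, -0.00055292, -0.00115777, -0.00195375,  0.0006641 ,
       -0.00109797,  0.00053716]), 'tau': array([ 3.80543250e-03, -5.97761178e+01,  1.61314141e+00, -2.81956244e+01,
        1.27849920e-02,  4.98096037e-03, -2.61325476e-05]), 'tcp_pos': array([0.20436406, 0.64277231, 0.23041652]), 'orientation': array([-4.81531116e-01, -3.10436138e+00,  2.58736326e-03]), 'contact_force': array([-0.74918891, -0.00147204,  0.09937472]), 'moment': array([-0.0265431 , -0.03145309, -0.02728814]), 'grip_width': 0.08502073303818257} 0.0187
```

View pics/scene0.png

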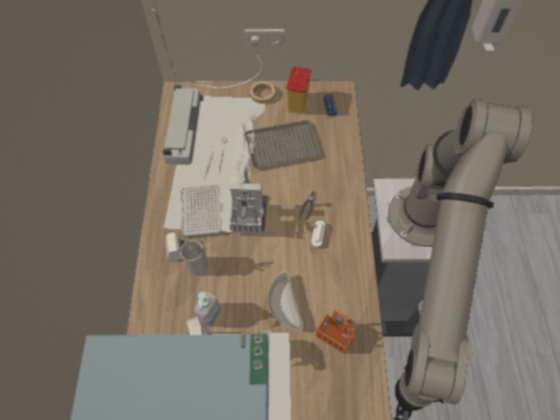

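View pics/top0.png

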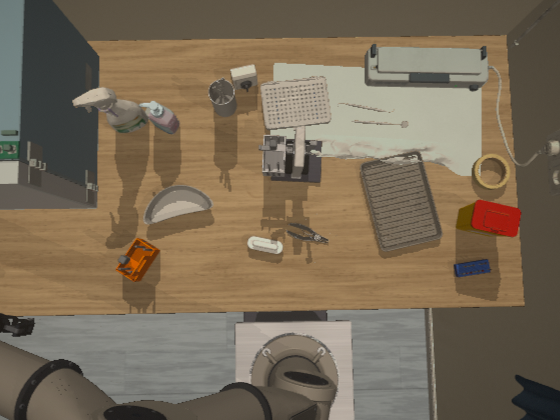

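```bash
cat > h.py <<'E'
import numpy as np,cv2
from bench import r, grab_frame
from scipy.spatial.transform import Rotation as R
def pts(f):
    d=f["depth"];K=f["K"];T=f["T"]
    v,u=np.mgrid[0:d.shape[0],0:d.shape[1]]
    P=np.stack([(u-K[0,2])/K[0,0]*d,-(v-K[1,2])/K[1,1]*d,-d],-1)
    W=P@T[:3,:3].T+T[:3,3]; W[d==0]=np.nan
    return W
def ray(f,u,v,z):
    K=f["K"];T=f["T"]
    d=T[:3,:3]@np.array([(u-K[0,2])/K[0,0],-(v-K[1,2])/K[1,1],-1]);o=T[:3,3]
    return o+d*(z-o[2])/d[2]
def proj(f,p):
    K=f["K"];T=f["T"]
    c=T[:3,:3].T@(np.array(p)-T[:3,3]); return (K[0,0]*c[0]/-c[2]+K[0,2], K[1,1]*-c[1]/-c[2]+K[1,2])
def crop(f,x0,y0,x1,y1,s,name):
    cv2.imwrite(f"pics/{name}.png",cv2.resize(f["color"][y0:y1,x0:x1],None,fx=s,fy=s,interpolation=cv2.INTER_CUBIC))
def state():
    o=r.get_obs(); M=R.from_rotvec(o["orientation"]).as_matrix()
    print("t",o["clock"],"tcp",np.round(o["tcp_pos"],4),"w",round(o["grip_width"],4),"F",np.round(o["contact_force"],1),"q",np.round(o["joints"],3));print(np.round(M,3))
    return o,M
E
python3 - <<'E'
from h import *
f=grab_frame("scene");crop(f,160,150,360,300,4,"s1");np.save("W_s.npy",pts(f))
g=grab_frame("top");crop(g,220,90,460,270,3.3,"t1");np.save("W_t.npy",pts(g))
W=pts(g)
for (u,v) in [(300,145),(265,150),(285,170),(400,200),(300,60),(185,205),(140,258)]: print(u,v,np.round(W[v,u],3))
W=pts(f)
for (u,v) in [(245,190),(247,215),(247,200),(285,145),(200,210)]: print(u,v,np.round(W[v,u],3))
E
```

```text
300 145 [ 0.602 -0.018  0.172]
265 150 [0.597 0.069 0.147]
285 170 [0.561 0.017 0.054]
400 200 [ 0.479 -0.304  0.005]
300 60 [ 0.893 -0.035 -0.005]
185 205 [0.476 0.296 0.003]
140 258 [0.331 0.42  0.001]
245 190 [ 0.599 -0.007  0.166]
247 215 [0.599 0.016 0.043]
247 200 [0.592 0.029 0.164]
285 145 [ 0.467 -0.31  -0.002]
200 210 [ 0.762 -0.016  0.025]
```

View pics/s1.png

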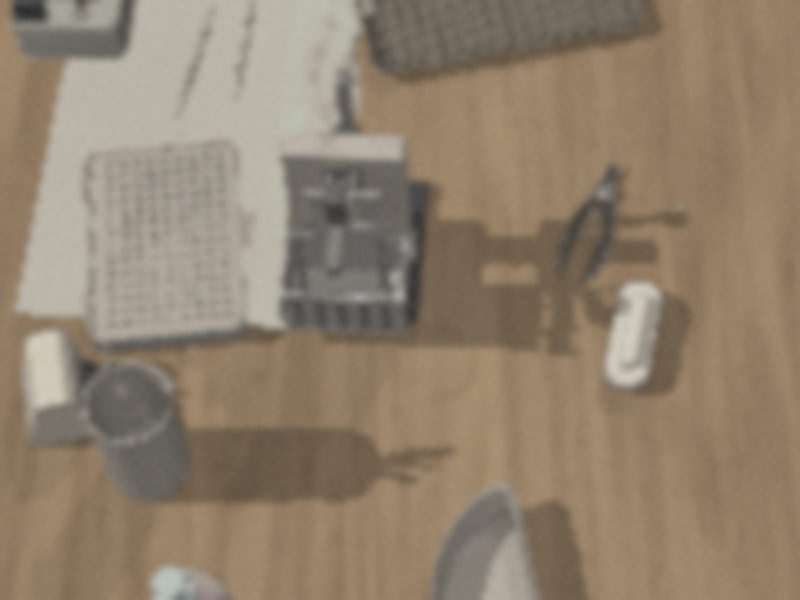

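View pics/t1.png

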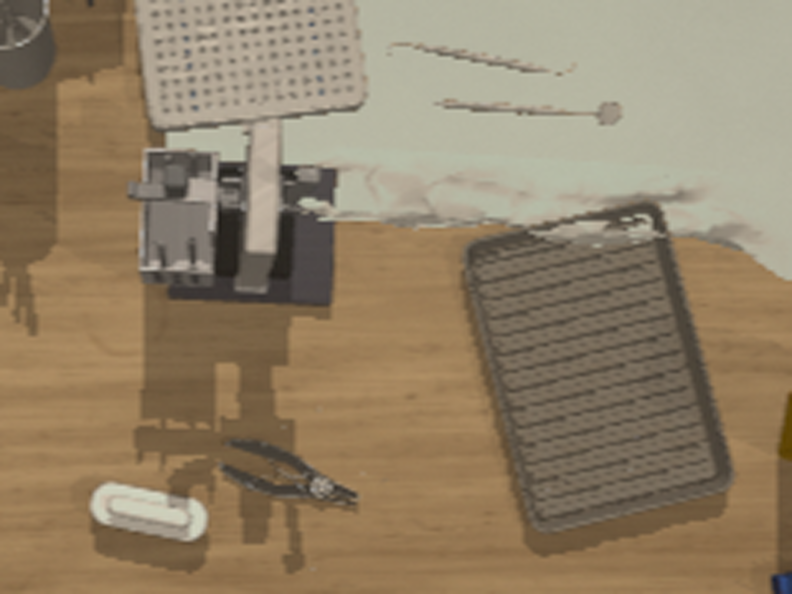

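```bash
python3 - <<'E'
from h import *
for n in "st":
    W=np.load(f"W_{n}.npy"); 
    m=(W[...,0]>.48)&(W[...,0]<.72)&(W[...,1]>-.15)&(W[...,1]<.15)
    for lo,hi in [(.16,.178),(.18,.205),(.205,.24),(.12,.16)]:
        k=m&(W[...,2]>lo)&(W[...,2]<hi); v,u=np.where(k)
        if len(u)==0: print(n,lo,0);continue
        P=W[k]; 
        rc=cv2.minAreaRect(np.c_[P[:,0],P[:,1]].astype(np.float32)*1000)
        print(n,lo,hi,len(u),"uv",u.min(),u.max(),v.min(),v.max(),"P",np.round(P.min(0),3),np.round(P.max(0),3),np.round(np.median(P,0),3),rc)
# depth-based ascii map of z in top
W=np.load("W_t.npy")
z=W[134:186,258:326,2]*1000
for row in z[::2]: print(" ".join("%3d"%(a if a==a else -9) for a in row[::2]))
E
```

```text
s 0.16 0.178 277 uv 230 261 178 216 P [ 0.548 -0.045  0.16 ] [0.647 0.086 0.178] [ 0.597 -0.013  0.171] ((613.0166625976562, 10.146377563476562), (121.23027801513672, 94.870849609375), 59.438316345214844)
s 0.18 0.205 50 uv 241 259 173 205 P [ 0.554 -0.046  0.18 ] [0.608 0.06  0.205] [0.599 0.02  0.192] ((580.5460815429688, 8.178092956542969), (106.35978698730469, 49.77370834350586), 86.49459838867188)
s 0.205 0.24 56 uv 241 247 167 201 P [ 0.59  -0.056  0.205] [0.608 0.059 0.232] [0.597 0.042 0.213] ((599.1455078125, 1.7573013305664062), (114.70879364013672, 16.107345581054688), 89.06546020507812)
s 0.12 0.16 308 uv 230 261 181 218 P [ 0.549 -0.048  0.12 ] [0.648 0.086 0.16 ] [ 0.599 -0.003  0.148] ((596.9158935546875, 18.0933837890625), (108.68072509765625, 113.01265716552734), 37.61780548095703)
t 0.16 0.178 475 uv 258 311 128 167 P [ 0.547 -0.045  0.16 ] [0.647 0.087 0.177] [ 0.595 -0.013  0.17 ] ((585.8443603515625, 12.739837646484375), (95.4115219116211, 120.37423706054688), 22.670923233032227)
t 0.18 0.205 36 uv 269 313 140 149 P [ 0.59  -0.047  0.181] [0.608 0.059 0.205] [0.5
[... 3354 characters left out ...]
  12   7   7   0  -1
 -3  -9   0   0  -7  -2   9  14  24  24  25  29  31   9  10  12  14  27  31  34  30  12   7   7  12  12   9  10   5  16  11  -8   0   0
  0   0   1  -2  -4   0   5  10  13  13   6   6   6   7   7  11   8  13  14  14  14  10   8   8   7   8  11  14   8   7   1  -1  -1  -1
  3   3  -3   2   0  -1  -6  10   1   8  11  10   4   8   6   8  12  11  10   4   3  10  11   9   9   5   9  10   8   9  12  -4   1  -4
 -1  -1  -1   0  -1  -2   1  -2   0   0  -2   1  -2   0  -2  -5  -3   0   0  -1   2  -1   0   6  -3   1  -2   6   7   4   6   2   3  -1
  2  -5  -6   0   1  -4  -2  -2  -3  -2  -3  -2  -1  -5   2  -2  -6   2   0   1   1   1   0  -9  -4  -1  -2   0   3   3  -5  -1  -5  -6
```

```bash
python3 - <<'E'
from h import *
Ws=[];Wt=[]
for i in range(4):
    Ws.append(pts(grab_frame("scene")));Wt.append(pts(grab_frame("top")))
np.save("Ws4.npy",Ws[0])
W=[np.nanmean(Ws,0),np.nanmean(Wt,0)]
np.save("Wavg_s.npy",W[0]);np.save("Wavg_t.npy",W[1])
def sel(W,x,y,z):
    return W[(W[...,0]>x[0])&(W[...,0]<x[1])&(W[...,1]>y[0])&(W[...,1]<y[1])&(W[...,2]>z[0])&(W[...,2]<z[1])]
for n,w in zip("st",W):
    P=sel(w,(.5,.7),(-.032,.012),(.166,.18))
    rc=cv2.minAreaRect((P[:,:2]*1000).astype(np.float32)); print(n,"board",len(P),np.round(P.mean(0),4),rc)
    # yaw from per-x-bin mean y extents
    xs=np.arange(.555,.645,.01); c=[]
    for x in xs:
        q=P[abs(P[:,0]-x)<.006]; 
        if len(q)>3: c.append((x,(q[:,1].min()+q[:,1].max())/2,q[:,1].min(),q[:,1].max()))
    c=np.array(c); print(" fit",np.polyfit(c[:,0]-.6,c[:,1],1)); print(np.round(c,4).tolist())
    P=sel(w,(.5,.7),(.03,.08),(.203,.22)); print(" knob",len(P),np.round(P.mean(0),4),cv2.minAreaRect((P[:,:2]*1000).astype(np.float32)))
    P=sel(w,(.5,.7),(-.08,-.03),(.18,.25)); print(" rpeg",len(P),np.round(P.mean(0),4),P.min(0),P.max(0))
    P=sel(w,(.35,.66),(-.5,-.17),(.0105,.022)); print(" trayrim",len(P),cv2.minAreaRect((P[:,:2]*1000).astype(np.float32)))
g=grab_frame("top")
h=cv2.cvtColor(g["color"],cv2.COLOR_BGR2HSV)
E
```

```text
s board 224 [ 0.5977 -0.0156  0.1725] ((597.6192016601562, -17.778804779052734), (26.46661376953125, 99.35568237304688), 86.9051742553711)
 fit [-0.07114456 -0.01706139]
[[0.555, -0.0142, -0.0257, -0.0026], [0.565, -0.0144, -0.0254, -0.0034], [0.575, -0.0151, -0.0257, -0.0046], [0.585, -0.0149, -0.0257, -0.0041], [0.595, -0.0175, -0.031, -0.0041], [0.605, -0.0176, -0.0294, -0.0058], [0.615, -0.0186, -0.0308, -0.0064], [0.625, -0.0194, -0.0306, -0.0082], [0.635, -0.0187, -0.0307, -0.0067]]
 knob 34 [0.6    0.0508 0.2093] ((599.6431884765625, 49.70414352416992), (16.90857696533203, 15.401719093322754), 89.68958282470703)
 rpeg 47 [ 0.5959 -0.0446  0.2095] [ 0.59024495 -0.05484481  0.18267256] [ 0.6022386  -0.03862245  0.23090109]
 trayrim 695 ((519.6619873046875, -330.74969482421875), (326.19012451171875, 254.76873779296875), 14.34576416015625)
t board 384 [ 0.5964 -0.0151  0.1713] ((597.0338134765625, -15.318592071533203), (23.804431915283203, 99.127685546875), 86.36486053466797)
 fit [-0.06335042 -0.01548641]
[[0.555, -0.0133, -0.0247, -0.0019], [0.565, -0.0134, -0.0247, -0.0021], [0.575, -0.0137, -0.0251, -0.0024], [0.585, -0.0139, -0.0252, -0.0027], [0.595, -0.0143, -0.0255, -0.003], [0.605, -0.0157, -0.0258, -0.0055], [0.615, -0.0171, -0.0286, -0.0057], [0.625, -0.0174, -0.0288, -0.006], [0.635, -0.0177, -0.0292, -0.0062]]
 knob 50 [0.5996 0.0517 0.2083] ((599.5074462890625, 51.81197738647461), (14.496489524841309, 16.632976531982422), 89.0078353881836)
 rpeg 55 [ 0.5936 -0.0442  0.2144] [ 0.58972053 -0.05324616  0.18030172] [ 0.59994184 -0.03634081  0.22823521]
 trayrim 1155 ((515.5235595703125, -329.6245422363281), (339.0815734863281, 259.85931396484375), 15.194319725036621)
```

```bash
cat >> h.py <<'E'
def target_R(az):
    # tool down, jaw (tool y) along azimuth az, choose same sign as wanted
    y=np.array([np.cos(az),np.sin(az),0]);z=np.array([0,0,-1.]);x=np.cross(y,z)
    return np.c_[x,y,z]
def plan(way,claw,smax=48,rmax=0.145,half=False):
    """way: list of (pos, az); prints rows through them"""
    o,M=state();p=o["tcp_pos"].copy()
    for pos,az in way:
        Rt=target_R(az)
        dp=np.array(pos)-p; dr=R.from_matrix(M.T@Rt).as_rotvec()
        n=max(1,int(np.ceil(max(np.linalg.norm(dp)*1000/smax,np.linalg.norm(dr)/rmax))))
        for i in range(n):
            s=M.T@(dp/n)*1000
            print([*(float(a) for a in np.round(s,1)),*(float(a) for a in np.round(dr/n,3)),claw])
            M=M@R.from_rotvec(dr/n).as_matrix()
        print('--',pos,az); p=np.array(pos,float);M=Rt
E
python3 - <<'E'
from h import *
g=grab_frame("top")
c=np.array([ray(g,u,v,.016)[:2] for u,v in [(361,164),(418.5,151.5),(442,237),(383.6,250.6)]]);print(c,c.mean(0))
for i in range(4): d=c[i]-c[i-1];print(np.linalg.norm(d),np.arctan2(d[1],d[0]))
W=np.load("Wavg_t.npy")
m=(W[...,2]>.03)&(W[...,0]>.3)&(W[...,0]<.85)&(W[...,1]<.45)&(W[...,1]>-.5)
n,l,st,_=cv2.connectedComponentsWithStats(m.astype(np.uint8))
for i in range(1,n):
    if st[i,4]>20: P=W[l==i];print(st[i],np.round(P.min(0),3),np.round(P.max(0),3))
plan([((.40,.40,.31),.6),((.600,.051,.28),-.065),((.600,.051,.173),-.065)],0)
E
```

```text
[[ 0.58127269 -0.1968316 ]
 [ 0.61407716 -0.35937001]
 [ 0.37372501 -0.41297994]
 [ 0.33933691 -0.2503693 ]] [ 0.47710294 -0.30488771]
0.2477886268764781 0.21777936246801508
0.16581576829799788 -1.3716456352880873
0.2462583587433039 -2.9221374579666684
0.16620698920937416 1.7792008871946192
[ 366   61  107   25 2252] [ 0.793 -0.5    0.03 ] [ 0.85  -0.215  0.079]
[ 208   66   49   48 1133] [0.726 0.092 0.03 ] [0.85  0.216 0.202]
[ 101   87   77   46 1640] [0.675 0.31  0.03 ] [0.741 0.45  0.258]
[ 258  128   59   49 1588] [ 0.547 -0.053  0.03 ] [0.65  0.087 0.228]
[143 185  70  40 148] [0.423 0.217 0.03 ] [0.529 0.405 0.037]
[459 200  34  33 926] [ 0.379 -0.5    0.03 ] [ 0.461 -0.447  0.144]
[117 238  40  33 481] [0.301 0.367 0.03 ] [0.385 0.445 0.187]
[253 241  14   6  35] [0.357 0.072 0.03 ] [0.372 0.107 0.033]
[266 244  11   6  24] [0.349 0.045 0.03 ] [0.363 0.072 0.035]
t 0.7 tcp [0.2045 0.6433 0.2313] w 0.0854 F [ 0.8  0.1 -0.2] q [-1.371  0.477  0.022  1.555 -0.012  1.109 -0.083]
[[-0.953  0.303 -0.   ]
 [ 0.303  0.953  0.   ]
 [ 0.     0.    -1.   ]]
[-37.1, -24.7, -11.2, 0.0, -0.0, 0.095, 0]
[-39.3, -21.0, -11.2, 0.0, -0.0, 0.095, 0]
[-41.1, -17.2, -11.2, 0.0, -0.0, 0.095, 0]
[-42.6, -13.3, -11.2, 0.0, -0.0, 0.095, 0]
[-43.6, -9.2, -11.2, 0.0, -0.0, 0.095, 0]
[-44.3, -5.0, -11.2, 0.0, -0.0, 0.095, 0]
[-44.6, -0.8, -11.2, 0.0, -0.0, 0.095, 0]
-- (0.4, 0.4, 0.31) 0.6
[-44.6, -3.6, 3.3, 0.0, 0.0, 0.074, 0]
[-44.7, -0.3, 3.3, 0.0, 0.0, 0.074, 0]
[-44.6, 3.0, 3.3, 0.0, 0.0, 0.074, 0]
[-44.2, 6.3, 3.3, 0.0, 0.0, 0.074, 0]
[-43.7, 9.6, 3.3, 0.0, 0.0, 0.074, 0]
[-42.8, 12.8, 3.3, 0.0, 0.0, 0.074, 0]
[-41.8, 15.9, 3.3, 0.0, 0.0, 0.074, 0]
[-40.5, 18.9, 3.3, 0.0, 0.0, 0.074, 0]
[-39.0, 21.9, 3.3, 0.0, 0.0, 0.074, 0]
-- (0.6, 0.051, 0.28) -0.065
[0.0, 0.0, 35.7, 0.0, 0.0, 0.0, 0]
[0.0, 0.0, 35.7, 0.0, 0.0, 0.0, 0]
[0.0, 0.0, 35.7, 0.0, 0.0, 0.0, 0]
-- (0.6, 0.051, 0.173) -0.065
```

>>> {"fn": "play_rows", "kwargs": {"increments": [[-37,-25,-11,0,0,0.095,0],[-39,-21,-11,0,0,0.095,0],[-41,-17,-11,0,0,0.095,0],[-43,-13,-11,0,0,0.095,0],[-44,-9,-11,0,0,0.095,0]], "force": 40}}

```text
clock: 1.2
tcp_pos: [0.3405, 0.4691, 0.2849]
orientation: [-1.2, -2.898, 0.003]
contact_force: [0.5, -0.4, -0.6]
grip_width: 0.0854
```

>>> {"fn": "play_rows", "kwargs": {"increments": [[-44,-5,-11,0,0,0.095,0],[-45,-1,-11,0,0,0.095,0],[-45,-4,3,0,0,0.074,0],[-45,0,3,0,0,0.074,0],[-45,3,3,0,0,0.074,0]]}}

```text
clock: 1.7
tcp_pos: [0.4671, 0.2734, 0.3018]
orientation: [-1.792, -2.576, -0.01]
contact_force: [0.4, -0.4, -0.1]
grip_width: 0.0854
```

```bash
python3 - <<'E'
from h import *
plan([((.600,.051,.27),-.065),((.600,.051,.173),-.065)],0)
E
```

```text
t 1.7 tcp [0.4671 0.2734 0.3018] w 0.0854 F [ 0.4 -0.4 -0.1] q [-0.953  0.191  0.365  1.812 -0.081  1.147 -0.206]
[[-0.348  0.938  0.   ]
 [ 0.938  0.348  0.007]
 [ 0.007  0.003 -1.   ]]
[-42.5, 7.9, 5.0, 0.0, -0.001, 0.07, 0]
[-41.8, 10.8, 5.1, 0.0, -0.001, 0.07, 0]
[-41.0, 13.7, 5.1, 0.0, -0.001, 0.07, 0]
[-39.9, 16.5, 5.2, 0.0, -0.001, 0.07, 0]
[-38.6, 19.3, 5.2, 0.0, -0.001, 0.07, 0]
[-37.2, 22.0, 5.3, 0.0, -0.001, 0.07, 0]
-- (0.6, 0.051, 0.27) -0.065
[0.0, 0.0, 32.3, 0.0, 0.0, 0.0, 0]
[0.0, 0.0, 32.3, 0.0, 0.0, 0.0, 0]
[0.0, 0.0, 32.3, 0.0, 0.0, 0.0, 0]
-- (0.6, 0.051, 0.173) -0.065
```

>>> {"fn": "play_rows", "kwargs": {"increments": [[-42.5,8,5,0,0,0.07,0],[-42,11,5,0,0,0.07,0],[-41,14,5,0,0,0.07,0],[-40,17,5,0,0,0.07,0],[-39,19,5,0,0,0.07,0]]}}

```text
clock: 2.2
tcp_pos: [0.5815, 0.0788, 0.2769]
orientation: [-2.228, -2.208, -0.018]
contact_force: [-0.1, 1.5, -1.0]
grip_width: 0.0857
```

```bash
python3 - <<'E'
from h import *
plan([((.600,.051,.255),-.065),((.600,.051,.173),-.065)],0,smax=40)
E
```

```text
t 2.2 tcp [0.5815 0.0788 0.2769] w 0.0857 F [-0.1  1.5 -1. ] q [-0.658  0.312  0.535  1.752 -0.186  1.119 -0.072]
[[ 0.009  1.     0.005]
 [ 1.    -0.009  0.011]
 [ 0.011  0.005 -1.   ]]
[-27.8, 18.6, 21.7, 0.005, -0.011, 0.056, 0]
-- (0.6, 0.051, 0.255) -0.065
[0.0, 0.0, 27.3, 0.0, 0.0, 0.0, 0]
[0.0, 0.0, 27.3, 0.0, 0.0, 0.0, 0]
[0.0, 0.0, 27.3, 0.0, 0.0, 0.0, 0]
-- (0.6, 0.051, 0.173) -0.065
```

>>> {"fn": "play_rows", "kwargs": {"increments": [[-28,18.5,10,0.005,-0.011,0.056,0],[0,0,2,0,0,0,0]]}}

```text
clock: 2.4
tcp_pos: [0.6022, 0.0418, 0.2648]
orientation: [2.305, 2.13, -0.002]
contact_force: [0.1, 0.2, 0.4]
grip_width: 0.0854
```

```bash
python3 - <<'E'
from h import *
plan([((.600,.051,.175),-.065)],0,smax=30)
f=grab_frame("scene");crop(f,190,120,330,225,5.5,"s2")
E
```

```text
t 2.4 tcp [0.6022 0.0418 0.2648] w 0.0854 F [0.1 0.2 0.4] q [-0.602  0.362  0.56   1.725 -0.207  1.113 -0.058]
[[ 0.079  0.997  0.002]
 [ 0.997 -0.079 -0.003]
 [-0.003  0.002 -1.   ]]
[2.3, -0.8, 22.4, 0.0, 0.001, -0.003, 0]
[2.3, -0.7, 22.4, 0.0, 0.001, -0.003, 0]
[2.3, -0.7, 22.4, 0.0, 0.001, -0.003, 0]
[2.3, -0.7, 22.4, 0.0, 0.001, -0.003, 0]
-- (0.6, 0.051, 0.175) -0.065
```

View pics/s2.png

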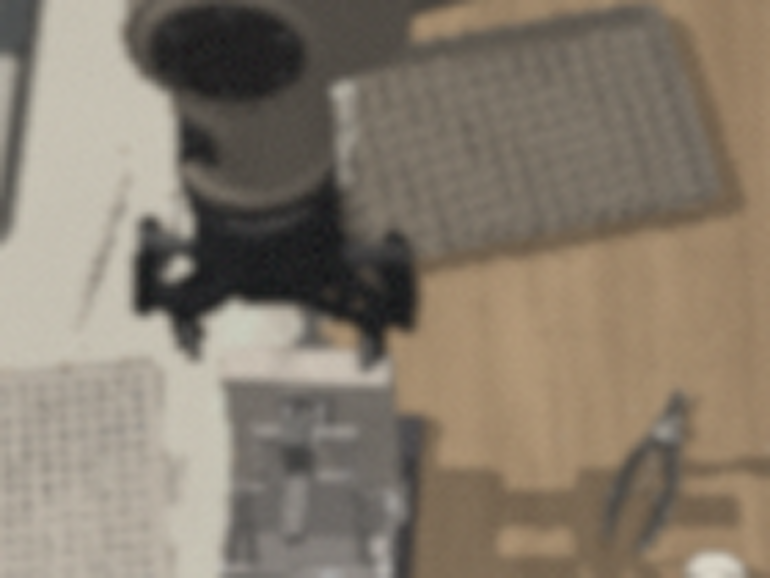

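>>> {"fn": "play_rows", "kwargs": {"increments": [[9,-3,4,0,0,-0.012,0],[0,0,25,0,0,0,0],[0,0,25,0,0,0,0],[0,0,24,0,0,0,0],[0,0,8,0,0,0,0]]}}

```text
clock: 2.95
tcp_pos: [0.5979, 0.0661, 0.1784]
orientation: [-2.27, -2.169, -0.012]
contact_force: [0.1, 0.5, -0.8]
grip_width: 0.0856
```

```bash
python3 - <<'E'
from h import *
plan([((.600,.051,.173),-.065)],0,smax=30)
f=grab_frame("scene");crop(f,190,120,330,225,5.5,"s3")
E
```

```text
t 2.95 tcp [0.5979 0.0661 0.1784] w 0.0856 F [ 0.1  0.5 -0.8] q [-0.593  0.444  0.507  1.821 -0.268  0.939 -0.015]
[[ 0.045  0.999  0.005]
 [ 0.999 -0.045  0.006]
 [ 0.007  0.005 -1.   ]]
[-15.0, 2.8, 5.3, 0.004, -0.007, 0.02, 0]
-- (0.6, 0.051, 0.173) -0.065
```

View pics/s3.png

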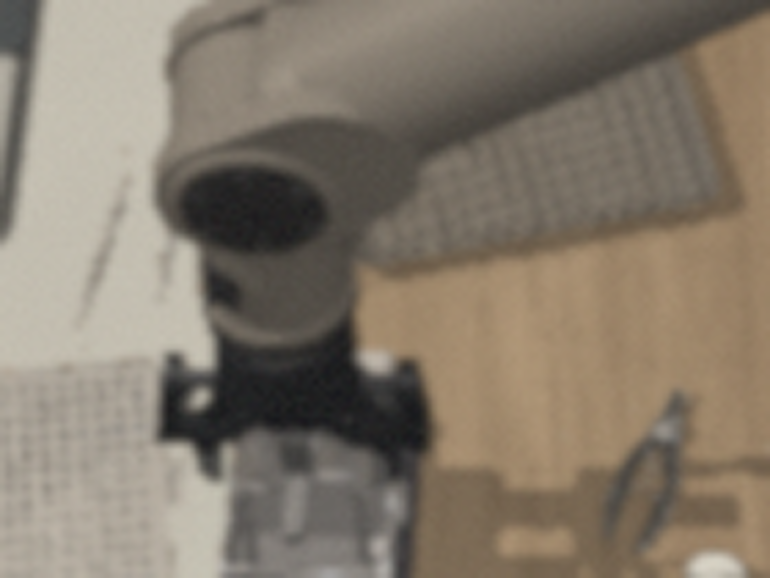

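>>> {"fn": "play_rows", "kwargs": {"increments": [[-14,3,5,0.004,-0.007,0.02,0],[0,0,0,0,0,0,0],[0,0,0,0,0,0,0]]}}

```text
clock: 3.3
tcp_pos: [0.6013, 0.0536, 0.1752]
orientation: [2.289, 2.149, 0.004]
contact_force: [-0.6, 0.6, 0.4]
grip_width: 0.0854
```

```bash
python3 - <<'E'
from h import *
plan([((.600,.051,.173),-.065)],0,smax=30)
E
```

```text
t 3.3 tcp [0.6013 0.0536 0.1752] w 0.0854 F [-0.6  0.6  0.4] q [-0.578  0.455  0.513  1.816 -0.271  0.938 -0.01 ]
[[ 0.063  0.998  0.003]
 [ 0.998 -0.063  0.001]
 [ 0.001  0.002 -1.   ]]
[-2.7, -1.1, 2.1, 0.002, -0.001, 0.002, 0]
-- (0.6, 0.051, 0.173) -0.065
```

>>> {"fn": "play_rows", "kwargs": {"increments": [[-2.5,-1,2,0,0,0,255],[0,0,0,0,0,0,255],[0,0,0,0,0,0,255],[0,0,0,0,0,0,255],[0,0,0,0,0,0,255]], "force": 60}}

```text
clock: 3.8
tcp_pos: [0.6012, 0.0507, 0.1754]
orientation: [2.289, 2.147, 0.009]
contact_force: [-1.1, -0.1, 1.7]
grip_width: 0.0168
```

>>> {"fn": "play_rows", "kwargs": {"increments": [[0,0,0,0,0,0,255],[0,0,0,0,0,0,255]]}}

```text
clock: 4.0
tcp_pos: [0.6012, 0.0507, 0.1754]
orientation: [2.289, 2.148, 0.009]
contact_force: [-1.3, 0.0, -0.6]
grip_width: 0.0175
```

```bash
python3 - <<'E'
from h import *
state()
f=grab_frame("scene");crop(f,190,120,330,225,5.5,"s4")
E
```

```text
t 4.0 tcp [0.6012 0.0507 0.1754] w 0.0175 F [-1.3  0.  -0.6] q [-0.574  0.452  0.514  1.82  -0.272  0.934 -0.005]
[[ 0.064  0.998  0.006]
 [ 0.998 -0.064  0.002]
 [ 0.002  0.006 -1.   ]]
```

View pics/s4.png

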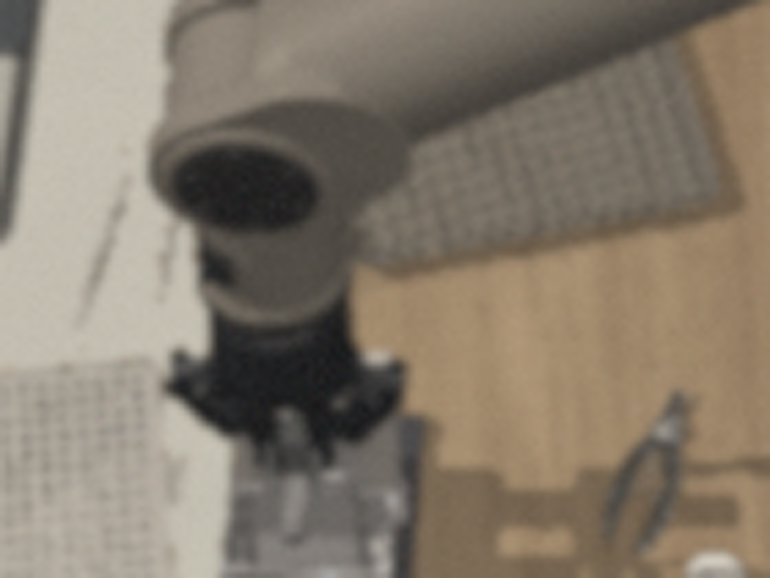

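>>> {"fn": "play_rows", "kwargs": {"increments": [[0,0,-9,0,0,0,255],[0,0,-8,0,0,0,255],[0,0,0,0,0,0,255],[0,0,0,0,0,0,255]]}}

```text
clock: 4.45
tcp_pos: [0.6004, 0.0511, 0.1932]
orientation: [2.289, 2.149, 0.007]
contact_force: [0.5, 0.8, -2.6]
grip_width: 0.0173
```

>>> {"fn": "play_rows", "kwargs": {"increments": [[15,0,0,0,0,0,255],[25,0,0,0,0,0,255],[25,0,0,0,0,0,255],[20,0,0,0,0,0,255],[5,0,0,0,0,0,255]]}}

```text
clock: 4.95
tcp_pos: [0.6058, 0.1471, 0.1926]
orientation: [2.292, 2.148, 0.007]
contact_force: [-1.2, 0.6, -2.3]
grip_width: 0.0177
```

```bash
python3 - <<'E'
from h import *
state()
f=grab_frame("scene");crop(f,190,120,330,225,5.5,"s5")
g=grab_frame("top");crop(g,220,90,340,180,6.6,"t5")
E
```

```text
t 4.95 tcp [0.6058 0.1471 0.1926] w 0.0177 F [-1.2  0.6 -2.3] q [-0.708  0.464  0.503  1.753 -0.263  0.988 -0.169]
[[ 0.065  0.998  0.003]
 [ 0.998 -0.065  0.003]
 [ 0.003  0.003 -1.   ]]
```

View pics/s5.png

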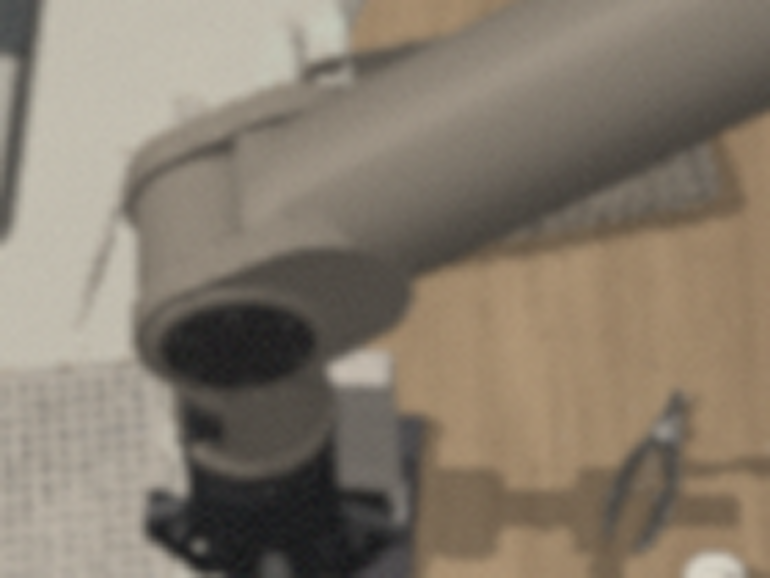

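View pics/t5.png

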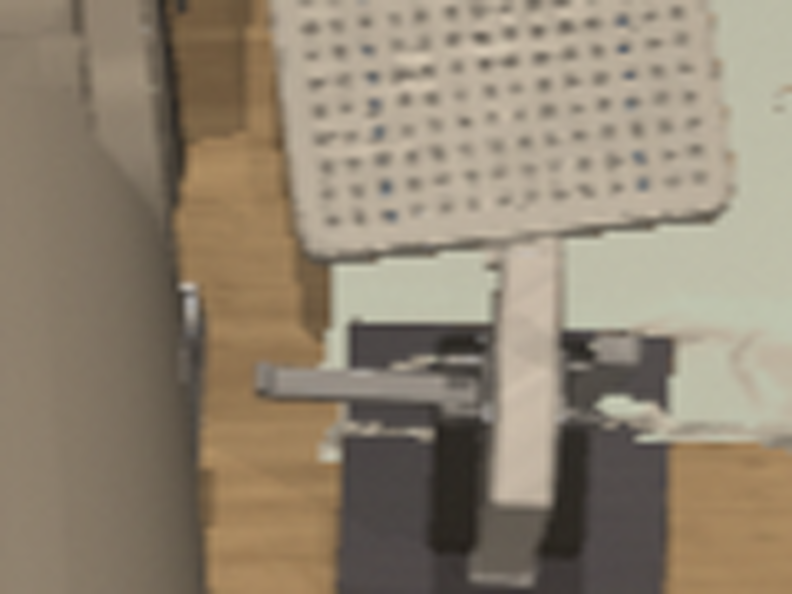

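```bash
python3 - <<'E'
from h import *
plan([((.608,.165,.42),-.065),((.47,-.29,.42),-1.6)],255,smax=45)
E
```

```text
t 5.05 tcp [0.6058 0.1445 0.1926] w 0.0174 F [ 0.5 -0.2 -2.8] q [-0.706  0.463  0.505  1.754 -0.262  0.987 -0.168]
[[ 0.067  0.998  0.003]
 [ 0.998 -0.067  0.001]
 [ 0.002  0.003 -1.   ]]
[3.5, 0.3, -37.9, 0.001, -0.0, -0.0, 255]
[3.5, 0.2, -37.9, 0.001, -0.0, -0.0, 255]
[3.5, 0.2, -37.9, 0.001, -0.0, -0.0, 255]
[3.5, 0.2, -37.9, 0.001, -0.0, -0.0, 255]
[3.4, 0.2, -37.9, 0.001, -0.0, -0.0, 255]
[3.4, 0.2, -37.9, 0.001, -0.0, -0.0, 255]
-- (0.608, 0.165, 0.42) -0.065
[-42.1, -9.8, 0.0, 0.0, 0.0, 0.14, 255]
[-43.0, -3.9, 0.0, 0.0, 0.0, 0.14, 255]
[-43.2, 2.1, 0.0, 0.0, 0.0, 0.14, 255]
[-42.5, 8.1, 0.0, 0.0, 0.0, 0.14, 255]
[-40.9, 14.0, 0.0, 0.0, 0.0, 0.14, 255]
[-38.6, 19.5, 0.0, 0.0, 0.0, 0.14, 255]
[-35.5, 24.7, 0.0, 0.0, 0.0, 0.14, 255]
[-31.7, 29.4, 0.0, 0.0, 0.0, 0.14, 255]
[-27.3, 33.5, 0.0, 0.0, 0.0, 0.14, 255]
[-22.4, 37.0, 0.0, 0.0, 0.0, 0.14, 255]
[-17.0, 39.7, 0.0, 0.0, 0.0, 0.14, 255]
-- (0.47, -0.29, 0.42) -1.6
```

>>> {"fn": "play_rows", "kwargs": {"increments": [[4,0,-25,0,0,0,255],[4,0,-38,0,0,0,255],[4,0,-40,0,0,0,255],[4,0,-40,0,0,0,255],[2,0,-40,0,0,0,255]], "force": 80}}

```text
clock: 5.55
tcp_pos: [0.6027, 0.1539, 0.3738]
orientation: [-2.304, -2.133, 0.023]
contact_force: [0.6, -0.6, -2.2]
grip_width: 0.0173
```

>>> {"fn": "play_rows", "kwargs": {"increments": [[0,0,-38,0,0,0,255],[-20,-5,-12,0,0,0.08,255],[-40,-8,0,0,0,0.14,255],[-42,-4,0,0,0,0.14,255],[-42,2,0,0,0,0.14,255]]}}

```text
clock: 6.05
tcp_pos: [0.5512, 0.0137, 0.4328]
orientation: [2.77, 1.472, -0.007]
contact_force: [0.6, -0.3, -2.2]
grip_width: 0.0171
```

```bash
python3 - <<'E'
from h import *
plan([((.47,-.29,.41),-1.6)],255,smax=42)
E
```

```text
t 6.05 tcp [0.5512 0.0137 0.4328] w 0.0171 F [ 0.6 -0.3 -2.2] q [-0.748  0.156  0.713  1.592 -0.097  1.433 -0.621]
[[ 0.56   0.829 -0.002]
 [ 0.829 -0.56  -0.006]
 [-0.006  0.002 -1.   ]]
[-37.1, 12.8, 3.1, 0.001, 0.001, 0.126, 255]
[-35.2, 17.4, 3.1, 0.001, 0.001, 0.126, 255]
[-32.8, 21.7, 3.0, 0.001, 0.001, 0.126, 255]
[-29.8, 25.6, 3.0, 0.001, 0.001, 0.126, 255]
[-26.3, 29.1, 3.0, 0.001, 0.001, 0.126, 255]
[-22.5, 32.2, 2.9, 0.001, 0.001, 0.126, 255]
[-18.3, 34.8, 2.9, 0.001, 0.001, 0.126, 255]
[-13.8, 36.8, 2.9, 0.001, 0.001, 0.126, 255]
-- (0.47, -0.29, 0.41) -1.6
```

>>> {"fn": "play_rows", "kwargs": {"increments": [[-37,13,0,0,0,0.126,255],[-35,17,0,0,0,0.126,255],[-33,22,3,0,0,0.126,255],[-30,26,3,0,0,0.126,255],[-26,29,3,0,0,0.126,255]]}}

```text
clock: 6.55
tcp_pos: [0.4891, -0.1921, 0.4246]
orientation: [3.102, 0.478, -0.002]
contact_force: [1.1, -0.0, -2.9]
grip_width: 0.0168
```

```bash
python3 - <<'E'
from h import *
plan([((.47,-.295,.36),-1.6)],255,smax=36)
E
```

```text
t 6.55 tcp [ 0.4891 -0.1921  0.4246] w 0.0168 F [ 1.1 -0.  -2.9] q [-0.566  0.106  0.92   1.67  -0.082  1.407 -0.901]
[[ 0.954  0.301 -0.001]
 [ 0.301 -0.954 -0.003]
 [-0.002  0.003 -1.   ]]
[-12.3, 23.0, 16.2, 0.001, 0.0, 0.084, 255]
[-10.3, 24.0, 16.2, 0.001, 0.0, 0.084, 255]
[-8.3, 24.8, 16.2, 0.001, 0.0, 0.084, 255]
[-6.2, 25.4, 16.2, 0.001, 0.0, 0.084, 255]
-- (0.47, -0.295, 0.36) -1.6
```

>>> {"fn": "play_rows", "kwargs": {"increments": [[-12,23,16,0,0,0.084,255],[-10,24,16,0,0,0.084,255],[-8,23,16,0,0,0.084,255],[-6,20,16,0,0,0.084,255],[0,0,20,0,0,0,255]]}}

```text
clock: 7.05
tcp_pos: [0.458, -0.3063, 0.3411]
orientation: [3.134, -0.115, 0.009]
contact_force: [0.1, 0.2, -2.0]
grip_width: 0.017
```

```bash
python3 - <<'E'
from h import *
g=grab_frame("top");crop(g,330,110,490,270,3.7,"t6")
plan([((.475,-.303,.18),-1.6)],255,smax=36)
print([np.round(proj(g,(.475,-.303,z)),1) for z in (.006,.18)])
E
```

```text
t 7.1 tcp [ 0.4569 -0.3039  0.3374] w 0.0169 F [-1.8  0.4 -5.5] q [-0.351  0.262  1.019  1.769 -0.234  1.24  -0.912]
[[ 0.998 -0.07   0.   ]
 [-0.07  -0.998 -0.002]
 [ 0.     0.002 -1.   ]]
[3.6, -0.5, 31.5, 0.0, -0.0, -0.008, 255]
[3.6, -0.5, 31.5, 0.0, -0.0, -0.008, 255]
[3.6, -0.4, 31.5, 0.0, -0.0, -0.008, 255]
[3.6, -0.4, 31.5, 0.0, -0.0, -0.008, 255]
[3.6, -0.3, 31.5, 0.0, -0.0, -0.008, 255]
-- (0.475, -0.303, 0.18) -1.6
[array([399.7, 201.6]), array([417.6, 193.4])]
```

View pics/t6.png

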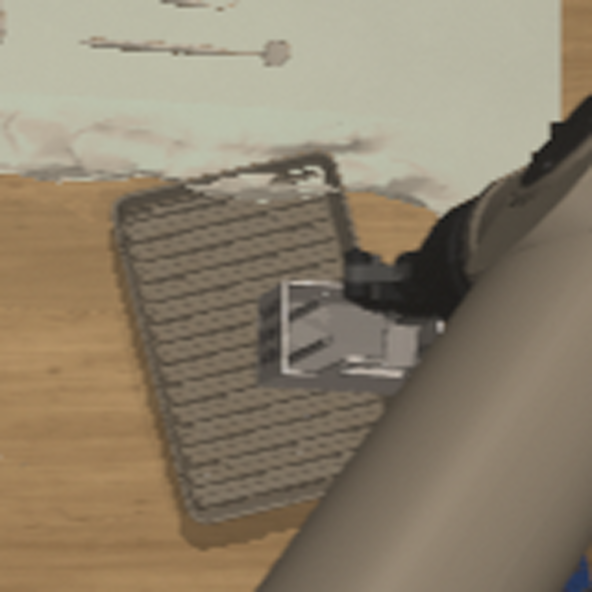

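>>> {"fn": "play_rows", "kwargs": {"increments": [[4,0,31,0,0,0,255],[4,0,31,0,0,0,255],[4,0,31,0,0,0,255],[3,0,31,0,0,0,255],[1,0,20,0,0,0,255]]}}

```text
clock: 7.6
tcp_pos: [0.4714, -0.3092, 0.1924]
orientation: [3.137, -0.119, 0.009]
contact_force: [0.0, 1.5, -2.4]
grip_width: 0.0169
```

>>> {"fn": "play_rows", "kwargs": {"increments": [[0,0,3,0,0,0,255],[0,0,0,0,0,0,255]]}}

```text
clock: 7.8
tcp_pos: [0.4695, -0.3088, 0.1879]
orientation: [3.139, -0.12, 0.001]
contact_force: [-0.4, 0.2, -2.8]
grip_width: 0.0167
```

```bash
python3 - <<'E'
from h import *
g=grab_frame("top");crop(g,330,110,490,270,3.7,"t7")
f=grab_frame("scene");crop(f,220,90,350,190,6,"s7")
plan([((.475,-.303,.157),-1.6)],255,smax=36)
E
```

```text
t 7.9 tcp [ 0.4701 -0.309   0.1887] w 0.017 F [-0.5 -0.5 -2.3] q [-0.2    0.46   0.889  1.916 -0.433  0.966 -0.756]
[[ 0.997 -0.076  0.003]
 [-0.076 -0.997 -0.001]
 [ 0.003  0.001 -1.   ]]
[4.3, -6.4, 31.7, 0.001, -0.003, -0.047, 255]
-- (0.475, -0.303, 0.157) -1.6
```

View pics/t7.png

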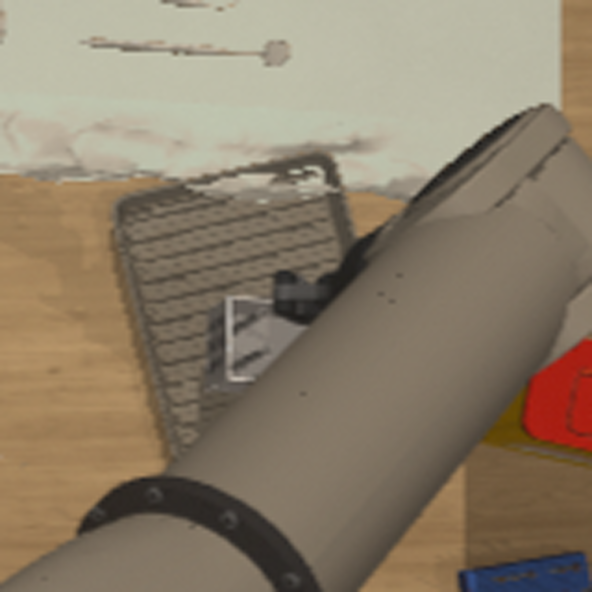

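View pics/s7.png

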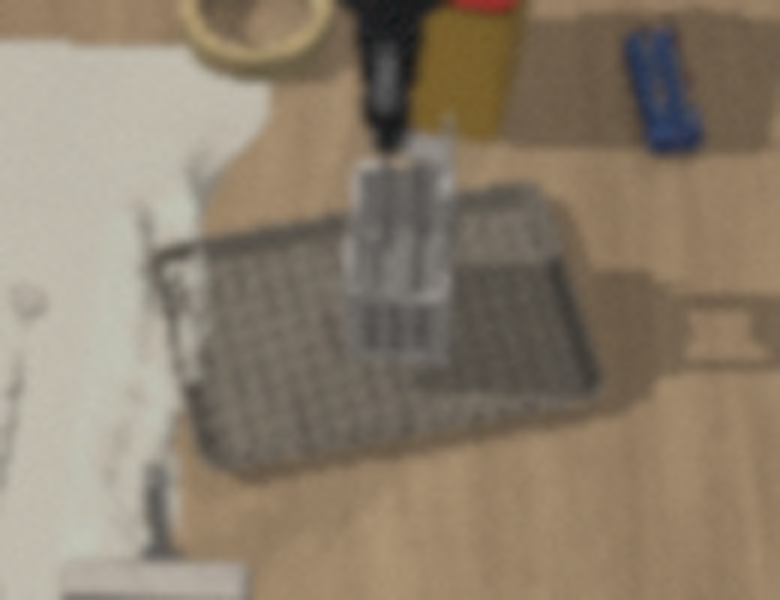

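>>> {"fn": "play_rows", "kwargs": {"increments": [[5,-6,15,0,0,-0.04,255],[0,0,8,0,0,0,255],[0,0,4,0,0,0,255],[0,0,0,0,0,0,255]]}}

```text
clock: 8.3
tcp_pos: [0.4779, -0.3054, 0.1659]
orientation: [3.138, -0.058, 0.017]
contact_force: [-0.7, -0.1, -2.3]
grip_width: 0.0168
```

>>> {"fn": "play_rows", "kwargs": {"increments": [[0,0,6,0,-0.01,0,255],[0,0,4,0,0,0,255],[0,0,0,0,0,0,255]]}}

```text
clock: 8.6
tcp_pos: [0.4785, -0.3066, 0.1568]
orientation: [3.137, -0.06, 0.003]
contact_force: [0.2, -0.1, -1.5]
grip_width: 0.0167
```

>>> {"fn": "play_rows", "kwargs": {"increments": [[0,0,2,0,0,0,255],[0,0,2,0,0,0,255],[0,0,0,0,0,0,255]]}}

```text
clock: 8.9
tcp_pos: [0.4795, -0.3076, 0.1574]
orientation: [3.139, -0.062, 0.008]
contact_force: [-0.0, 0.2, -2.2]
grip_width: 0.0169
```

>>> {"fn": "play_rows", "kwargs": {"increments": [[0,0,4,0,0,0,255],[0,0,4,0,0,0,255],[0,0,0,0,0,0,255]]}}

```text
clock: 9.2
tcp_pos: [0.483, -0.3093, 0.1578]
orientation: [-3.139, 0.063, -0.023]
contact_force: [-0.2, -0.2, -2.4]
grip_width: 0.0172
```

```bash
python3 - <<'E'
from h import *
o,M=state();print(np.round(o["tau"],1),np.round(o["moment"],2))
f=grab_frame("scene");crop(f,220,90,350,190,6,"s8")
g=grab_frame("top");cv2.imwrite("pics/t8.png",g["color"])
E
```

```text
t 9.2 tcp [ 0.483  -0.3093  0.1578] w 0.0172 F [-0.2 -0.2 -2.4] q [-0.155  0.507  0.832  1.922 -0.485  0.909 -0.692]
[[ 0.999 -0.04   0.015]
 [-0.04  -0.999  0.001]
 [ 0.015 -0.002 -1.   ]]
[  0.1 -45.6  12.4 -23.6  -0.    0.3   0. ] [ 0.01 -0.04  0.02]
```

View pics/s8.png

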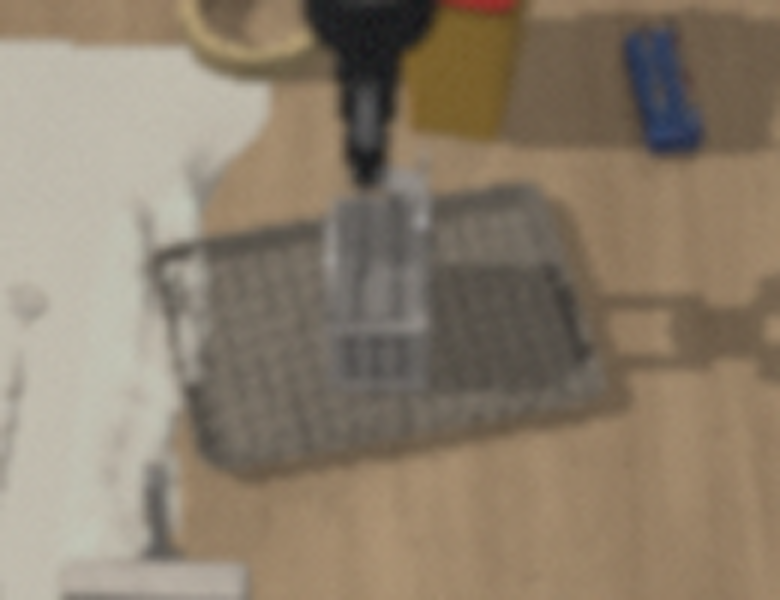

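View pics/t8.png

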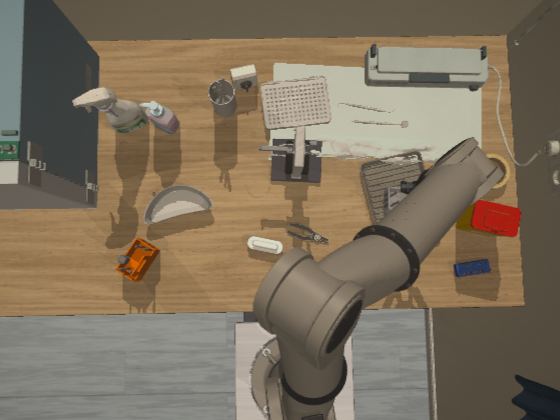

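>>> {"fn": "play_rows", "kwargs": {"increments": [[-2,0,5,0,0.015,0,255]]}}

```text
clock: 9.4
tcp_pos: [0.483, -0.3101, 0.1561]
orientation: [-3.139, 0.062, -0.053]
contact_force: [-13.6, 19.8, 86.1]
grip_width: 0.0171
```

>>> {"fn": "play_rows", "kwargs": {"increments": [[0,0,-2,0,0,0,255]]}}

```text
clock: 9.5
tcp_pos: [0.4829, -0.3104, 0.1589]
orientation: [-3.138, 0.063, -0.056]
contact_force: [-0.2, -0.8, -2.7]
grip_width: 0.0169
```

```bash
python3 - <<'E'
from h import *
plan([((.481,-.309,.159),-1.61)],255,smax=36)
E
```

```text
t 9.5 tcp [ 0.4829 -0.3104  0.1589] w 0.0169 F [-0.2 -0.8 -2.7] q [-0.149  0.495  0.828  1.933 -0.495  0.892 -0.68 ]
[[ 0.999 -0.04   0.035]
 [-0.04  -0.999  0.001]
 [ 0.035 -0.003 -0.999]]
[-2.0, -1.3, -0.2, -0.003, -0.035, -0.001, 255]
-- (0.481, -0.309, 0.159) -1.61
```

>>> {"fn": "play_rows", "kwargs": {"increments": [[0,0,-3,0,0,0,255],[0,0,0,0,-0.035,0,255],[0,0,0,0,0,0,255]]}}

```text
clock: 9.8
tcp_pos: [0.4819, -0.31, 0.1606]
orientation: [-3.138, 0.064, 0.003]
contact_force: [-0.4, -0.2, -2.9]
grip_width: 0.0167
```

```bash
python3 - <<'E'
from h import *
plan([((.481,-.309,.159),-1.61)],255,smax=36)
f=grab_frame("scene");crop(f,220,90,350,190,6,"s9")
E
```

```text
t 9.8 tcp [ 0.4819 -0.31    0.1606] w 0.0167 F [-0.4 -0.2 -2.9] q [-0.158  0.512  0.838  1.91  -0.473  0.932 -0.702]
[[ 0.999 -0.04  -0.002]
 [-0.04  -0.999  0.003]
 [-0.002 -0.003 -1.   ]]
[-0.9, -0.9, 1.6, -0.003, 0.002, -0.001, 255]
-- (0.481, -0.309, 0.159) -1.61
```

View pics/s9.png

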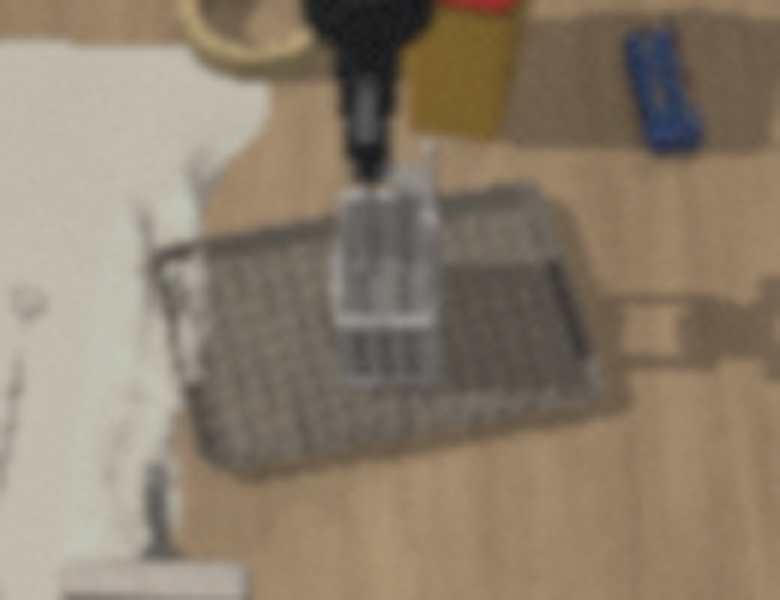

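>>> {"fn": "play_rows", "kwargs": {"increments": [[0,0,2,0,0,0,255]]}}

```text
clock: 9.95
tcp_pos: [0.4807, -0.3102, 0.1579]
orientation: [-3.138, 0.065, 0.004]
contact_force: [0.9, -0.1, -2.4]
grip_width: 0.0168
```

Now release gradually.

>>> {"fn": "play_rows", "kwargs": {"increments": [[0,0,1,0,0,0,190],[0,0,0,0,0,0,140],[0,0,0,0,0,0,60],[0,0,0,0,0,0,0],[0,0,0,0,0,0,0]]}}

```text
clock: 10.45
tcp_pos: [0.48, -0.3106, 0.1564]
orientation: [-3.138, 0.067, 0.003]
contact_force: [0.4, -0.2, 0.1]
grip_width: 0.0783
```

```bash
python3 - <<'E'
from h import *
state()
f=grab_frame("scene");crop(f,220,90,350,190,6,"s10")
E
```

```text
t 10.45 tcp [ 0.48   -0.3106  0.1564] w 0.0783 F [ 0.4 -0.2  0.1] q [-0.154  0.516  0.835  1.916 -0.478  0.923 -0.698]
[[ 0.999 -0.043 -0.002]
 [-0.043 -0.999  0.003]
 [-0.002 -0.002 -1.   ]]
```

View pics/s10.png

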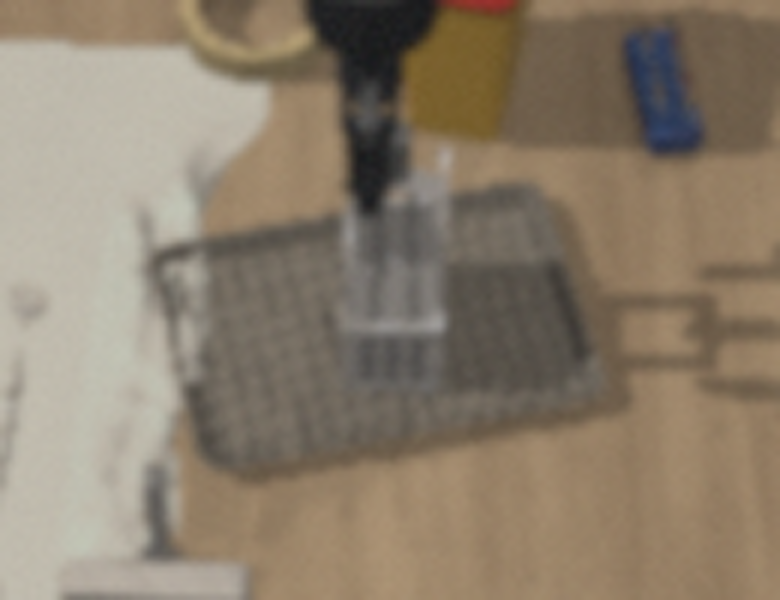

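>>> {"fn": "play_rows", "kwargs": {"increments": [[0,0,-12,0,0,0,0],[0,0,-25,0,0,0,0],[0,0,-40,0,0,0,0],[0,0,-45,0,0,0,0],[0,0,-30,0,0,-0.1,0]]}}

```text
clock: 11.0
tcp_pos: [0.4779, -0.3101, 0.3125]
orientation: [-3.135, -0.089, 0.016]
contact_force: [0.1, -0.0, 0.6]
grip_width: 0.0853
```

```bash
python3 - <<'E'
from h import *
plan([((.595,-.049,.29),-.065)],0,smax=42,rmax=.14)
f=grab_frame("scene");crop(f,220,90,350,190,6,"s11")
W=pts(f)
E
```

```text
t 11.0 tcp [ 0.4779 -0.3101  0.3125] w 0.0853 F [ 0.1 -0.   0.6] q [-0.266  0.335  0.949  1.748 -0.286  1.219 -0.754]
[[ 0.998  0.057 -0.01 ]
 [ 0.057 -0.998  0.005]
 [-0.01  -0.005 -1.   ]]
[12.0, -23.1, 2.0, -0.001, 0.0, -0.132, 0]
[14.9, -21.3, 2.0, -0.001, 0.0, -0.132, 0]
[17.6, -19.2, 2.0, -0.001, 0.0, -0.132, 0]
[20.0, -16.7, 2.0, -0.001, 0.0, -0.132, 0]
[22.0, -13.9, 2.0, -0.001, 0.0, -0.132, 0]
[23.6, -10.9, 2.0, -0.001, 0.0, -0.132, 0]
[24.8, -7.7, 2.0, -0.001, 0.0, -0.132, 0]
[25.6, -4.4, 2.0, -0.001, 0.0, -0.132, 0]
[26.0, -1.0, 2.0, -0.001, 0.0, -0.132, 0]
[25.9, 2.4, 2.0, -0.001, 0.0, -0.132, 0]
[25.4, 5.8, 2.0, -0.001, 0.0, -0.132, 0]
-- (0.595, -0.049, 0.29) -0.065
```

View pics/s11.png

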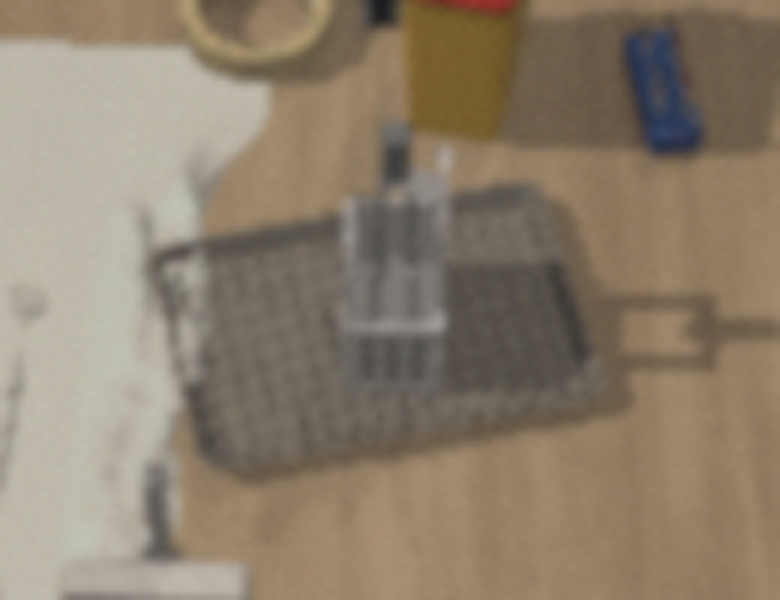

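>>> {"fn": "play_rows", "kwargs": {"increments": [[12,-23,0,0,0,-0.132,0],[15,-21,0,0,0,-0.132,0],[18,-19,0,0,0,-0.132,0],[20,-17,0,0,0,-0.132,0],[22,-14,0,0,0,-0.132,0]]}}

```text
clock: 11.55
tcp_pos: [0.5317, -0.1961, 0.325]
orientation: [2.927, 1.127, 0.009]
contact_force: [0.4, 0.7, -0.2]
grip_width: 0.0854
```

>>> {"fn": "play_rows", "kwargs": {"increments": [[24,-11,2,0,0,-0.132,0],[25,-8,2,0,0,-0.132,0],[26,-4,2,0,0,-0.132,0],[26,-1,2,0,0,-0.132,0],[20,2,2,0,0,-0.132,0]]}}

```text
clock: 12.05
tcp_pos: [0.5818, -0.0765, 0.319]
orientation: [2.375, 2.041, 0.012]
contact_force: [-0.6, -1.1, -0.1]
grip_width: 0.0856
```

```bash
python3 - <<'E'
from h import *
plan([((.595,-.049,.28),-.065)],0,smax=42,rmax=.14)
E
```

```text
t 12.05 tcp [ 0.5818 -0.0765  0.319 ] w 0.0856 F [-0.6 -1.1 -0.1] q [-0.448  0.278  0.592  1.704 -0.164  1.198  0.034]
[[ 0.15   0.989  0.012]
 [ 0.989 -0.15  -0.003]
 [-0.001  0.012 -1.   ]]
[14.6, 4.2, 19.5, 0.006, 0.001, -0.043, 0]
[14.4, 5.0, 19.5, 0.006, 0.001, -0.043, 0]
-- (0.595, -0.049, 0.28) -0.065
```

>>> {"fn": "play_rows", "kwargs": {"increments": [[12,4,20,0.006,0,-0.043,0],[10,5,19,0.006,0,-0.04,0],[0,0,0,0,0,0,0]]}}

```text
clock: 12.35
tcp_pos: [0.5958, -0.0515, 0.2812]
orientation: [2.282, 2.156, 0.003]
contact_force: [0.3, 0.1, -0.5]
grip_width: 0.0854
```

```bash
python3 - <<'E'
from h import *
plan([((.595,-.049,.24),-.065)],0,smax=42,rmax=.14)
W=pts(grab_frame("scene"))
m=(W[...,0]>.55)&(W[...,0]<.65)&(W[...,1]<.13)&(W[...,1]>.03)&(W[...,2]>.12)&(W[...,2]<.17)
P=W[m];print(len(P),P.min(0),P.max(0),P.mean(0))
f=grab_frame("scene");crop(f,210,140,290,200,8,"s12")
g=grab_frame("top");crop(g,250,110,340,180,8,"t12")
for nm,p in (("pegtip",(.5946,-.049,.226)),("pivR",(.5956,-.0377,.145)),("boardc",(.597,-.0157,.173))): print(nm,np.round(proj(f,p),1),np.round(proj(g,p),1))
E
```

```text
t 12.35 tcp [ 0.5958 -0.0515  0.2812] w 0.0854 F [ 0.3  0.1 -0.5] q [-0.446  0.333  0.553  1.719 -0.19   1.14   0.105]
[[ 0.057  0.998  0.003]
 [ 0.998 -0.057 -0.   ]
 [-0.     0.003 -1.   ]]
[2.5, -1.1, 41.2, 0.003, 0.0, 0.008, 0]
-- (0.595, -0.049, 0.24) -0.065
64 [0.59573322 0.03044012 0.14318892] [0.60956636 0.08649366 0.15924878] [0.60221386 0.05935741 0.15037816]
pegtip [245.7 168.3] [314.4 142.9]
pivR [246.8 185.3] [307.2 149.9]
boardc [245.6 186.4] [299.2 147. ]
```

View pics/s12.png

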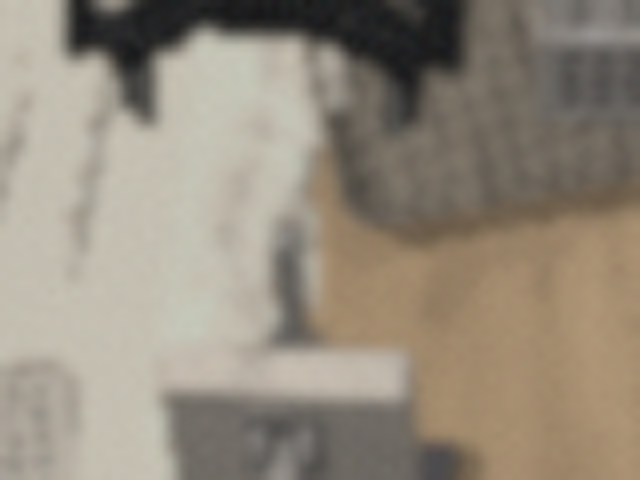

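View pics/t12.png

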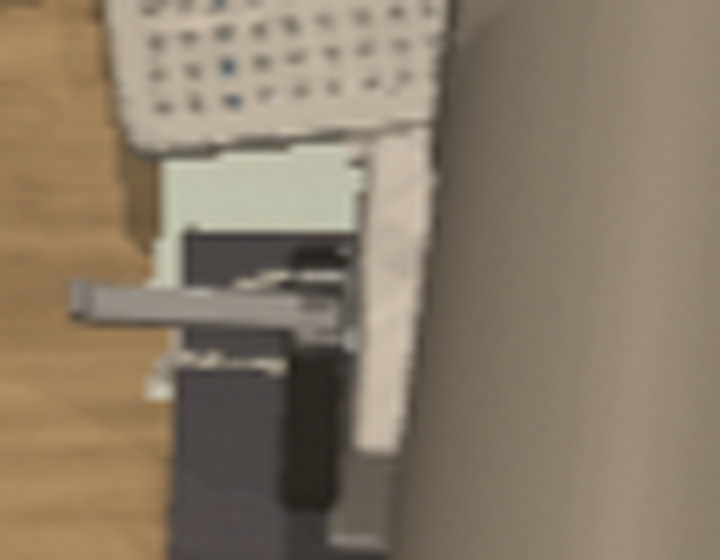

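>>> {"fn": "play_rows", "kwargs": {"increments": [[3,-1,20,0.003,0,0.008,0],[0,0,30,0,0,0,60],[0,0,25,0,0,0,100],[0,0,6,0,0,0,100],[0,0,0,0,0,0,100]], "force": 25}}

```text
clock: 13.0
tcp_pos: [0.5987, -0.0582, 0.2095]
orientation: [2.302, 2.118, 0.018]
contact_force: [0.7, 0.2, 0.2]
grip_width: 0.0523
```

```bash
python3 - <<'E'
from h import *
plan([((.595,-.048,.197),-.065)],0,smax=42,rmax=.14)
f=grab_frame("scene");crop(f,210,140,290,200,8,"s13")
E
```

```text
t 13.0 tcp [ 0.5987 -0.0582  0.2095] w 0.0523 F [0.7 0.2 0.2] q [-0.416  0.404  0.534  1.802 -0.242  0.983  0.133]
[[ 0.083  0.996  0.017]
 [ 0.997 -0.083 -0.002]
 [-0.     0.018 -1.   ]]
[9.9, -4.8, 12.4, 0.018, 0.001, -0.018, 0]
-- (0.595, -0.048, 0.197) -0.065
```

View pics/s13.png

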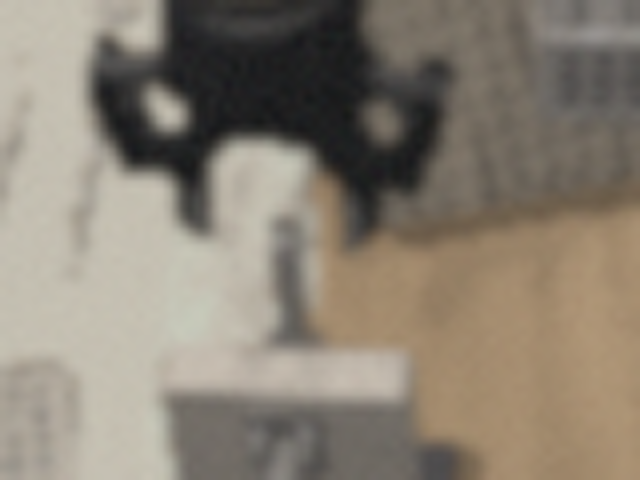

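>>> {"fn": "play_rows", "kwargs": {"increments": [[9,-4,8,0.018,0,-0.018,100],[1,0,5,0,0,0,100],[0,0,0,0,0,0,100]]}}

```text
clock: 13.35
tcp_pos: [0.5976, -0.0476, 0.1997]
orientation: [2.289, 2.147, 0.005]
contact_force: [0.2, 1.3, -1.1]
grip_width: 0.0518
```

```bash
python3 - <<'E'
from h import *
plan([((.595,-.048,.197),-.065)],0,smax=42,rmax=.14)
E
```

```text
t 13.35 tcp [ 0.5976 -0.0476  0.1997] w 0.0518 F [ 0.2  1.3 -1.1] q [-0.422  0.418  0.523  1.806 -0.247  0.979  0.138]
[[ 0.064  0.998  0.004]
 [ 0.998 -0.064  0.   ]
 [ 0.     0.004 -1.   ]]
[-0.6, -2.6, 2.6, 0.004, -0.0, 0.001, 0]
-- (0.595, -0.048, 0.197) -0.065
```

>>> {"fn": "play_rows", "kwargs": {"increments": [[0,-2.5,2.5,0.004,0,0,255],[0,0,0,0,0,0,255],[0,0,0,0,0,0,255],[0,0,0,0,0,0,255]]}}

```text
clock: 13.75
tcp_pos: [0.5963, -0.0471, 0.1978]
orientation: [2.289, 2.149, 0.004]
contact_force: [-0.0, 0.7, -1.7]
grip_width: 0.0114
```

```bash
python3 - <<'E'
from h import *
state()
f=grab_frame("scene");crop(f,210,140,290,200,8,"s14")
E
```

```text
t 13.75 tcp [ 0.5963 -0.0471  0.1978] w 0.0114 F [-0.   0.7 -1.7] q [-0.422  0.418  0.522  1.81  -0.248  0.976  0.139]
[[ 0.063  0.998  0.003]
 [ 0.998 -0.063  0.   ]
 [ 0.001  0.003 -1.   ]]
```

View pics/s14.png

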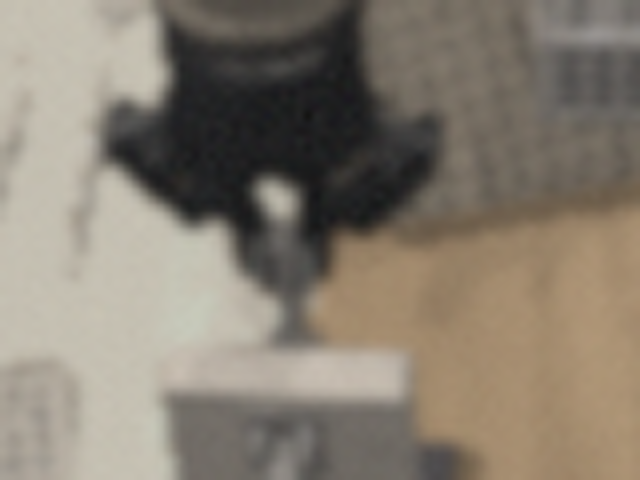

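>>> {"fn": "play_rows", "kwargs": {"increments": [[-11,0,2,0,0,0,255],[-11,0,5,0,0,0,255],[-10,0,6.5,0,0,0,255],[-9,0,8,0,0,0,255],[-7,0,9,0,0,0,255]]}}

```text
clock: 14.3
tcp_pos: [0.5936, -0.0928, 0.172]
orientation: [-2.284, -2.151, -0.015]
contact_force: [-2.8, 0.8, 7.1]
grip_width: 0.0115
```

```bash
cat >> h.py <<'E'
def arc(sgn,r=.072,ths=()):
    o,M=state(); C=np.array([.597,-.0157]);sy=np.array([.065,.998])
    piv=np.r_[C+sgn*.022*sy,.145]
    g=o["tcp_pos"]-M[:,2]*.0187; d=g-piv; out=d[:2]@sy*sgn; lat=d[:2]@np.array([.998,-.065]);th=np.arctan2(out,d[2])
    print("r",np.hypot(out,d[2]),"th",th,"lat",lat)
    for t in ths:
        q=np.array([out,d[2]]);n=r*np.array([np.sin(t),np.cos(t)])
        e=n-q; w=np.r_[sgn*e[0]*sy,e[1]]; print(t,np.round(M.T@w*1000,1)); out,d[2]=n
E
python3 - <<'E'
from h import *
arc(-1,.072,(1.1,1.25,1.4,1.5,1.57))
E
```

```text
t 14.3 tcp [ 0.5936 -0.0928  0.172 ] w 0.0115 F [-2.8  0.8  7.1] q [-0.328  0.454  0.511  1.826 -0.283  0.931  0.25 ]
[[ 0.06   0.998  0.004]
 [ 0.998 -0.06   0.01 ]
 [ 0.01   0.004 -1.   ]]
r 0.07179965820941034 th 0.8809344443870587 lat 0.0015816171195086116
1.1 [-8.9 -0.1 12.9]
1.25 [-4.3 -0.1  9.9]
1.4 [-2.7 -0.  10.4]
1.5 [-0.9 -0.   7.1]
1.57 [-0.2 -0.   5. ]
```

>>> {"fn": "play_rows", "kwargs": {"increments": [[-8,0,12,0,-0.01,0,255],[-4,0,10,0,0,0,255],[-3,0,10,0,0,0,255],[-1,0,7,0,0,0,255]]}}

```text
clock: 14.7
tcp_pos: [0.5925, -0.1114, 0.1347]
orientation: [2.29, 2.149, 0.008]
contact_force: [-1.6, -0.4, 5.7]
grip_width: 0.0116
```

```bash

python3 - <<'E'
from h import *
arc(-1,.072,(1.5,1.57,1.6))
E
```

```text
t 14.7 tcp [ 0.5925 -0.1114  0.1347] w 0.0116 F [-1.6 -0.4  5.7] q [-0.284  0.503  0.493  1.85  -0.311  0.859  0.298]
[[ 0.064  0.998  0.005]
 [ 0.998 -0.064  0.003]
 [ 0.003  0.005 -1.   ]]
r 0.07432192793654027 th 1.4577131214441175 lat 0.001638706559156402
1.5 [ 2.  -0.   3.3]
1.57 [-0.2 -0.   5. ]
1.6 [ 0.  -0.   2.2]
```

>>> {"fn": "play_rows", "kwargs": {"increments": [[1,0,4,0,0,0,255],[0,0,4,0,0,0,255],[0,0,3,0,0,0,255]]}}

```text
clock: 15.0
tcp_pos: [0.5925, -0.1124, 0.1243]
orientation: [2.291, 2.146, 0.008]
contact_force: [-1.9, 0.6, 5.1]
grip_width: 0.0116
```

>>> {"fn": "play_rows", "kwargs": {"increments": [[0,0,2.5,0,0,0,255]]}}

```text
clock: 15.1
tcp_pos: [0.5924, -0.1125, 0.122]
orientation: [2.292, 2.146, 0.008]
contact_force: [-2.3, 0.9, 6.9]
grip_width: 0.0112
```

>>> {"fn": "play_rows", "kwargs": {"increments": [[0,0,2,0,0,0,255]]}}

```text
clock: 15.2
tcp_pos: [0.5926, -0.1125, 0.1213]
orientation: [2.292, 2.147, 0.009]
contact_force: [-7.0, 2.7, 23.9]
grip_width: 0.0111
```

>>> {"fn": "play_rows", "kwargs": {"increments": [[0,0,0,0,0,0,100],[0,0,0,0,0,0,80],[0,0,-15,0,0,0,0],[0,0,-30,0,0,0,0],[0,0,-45,0,0,0,0]]}}

```text
clock: 15.7
tcp_pos: [0.5879, -0.1123, 0.2089]
orientation: [-2.288, -2.143, 0.006]
contact_force: [0.7, -0.3, 0.2]
grip_width: 0.0827
```

>>> {"fn": "play_rows", "kwargs": {"increments": [[-40,-10,-40,0,0,0,0],[-45,-20,-40,0,0,-0.1,0]]}}

```text
clock: 15.9
tcp_pos: [0.5615, -0.1786, 0.2809]
orientation: [-2.164, -2.27, 0.001]
contact_force: [0.9, -0.6, 0.2]
grip_width: 0.0857
```

```bash

python3 - <<'E'
from h import *
state()
f=grab_frame("scene");crop(f,200,90,330,190,6,"s15");g=grab_frame("top");crop(g,240,110,440,260,4,"t15")
np.save("W15s.npy",pts(f));np.save("W15t.npy",pts(g))
E
```

```text
t 15.9 tcp [ 0.5615 -0.1786  0.2809] w 0.0857 F [ 0.9 -0.6  0.2] q [-0.236  0.323  0.563  1.734 -0.189  1.144  0.431]
[[-0.047  0.999 -0.005]
 [ 0.999  0.048  0.003]
 [ 0.003 -0.005 -1.   ]]
```

View pics/s15.png

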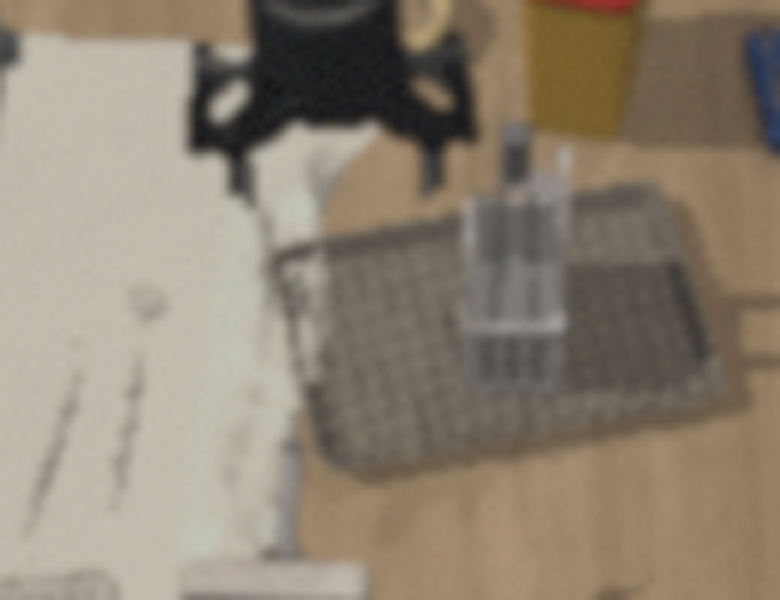

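View pics/t15.png

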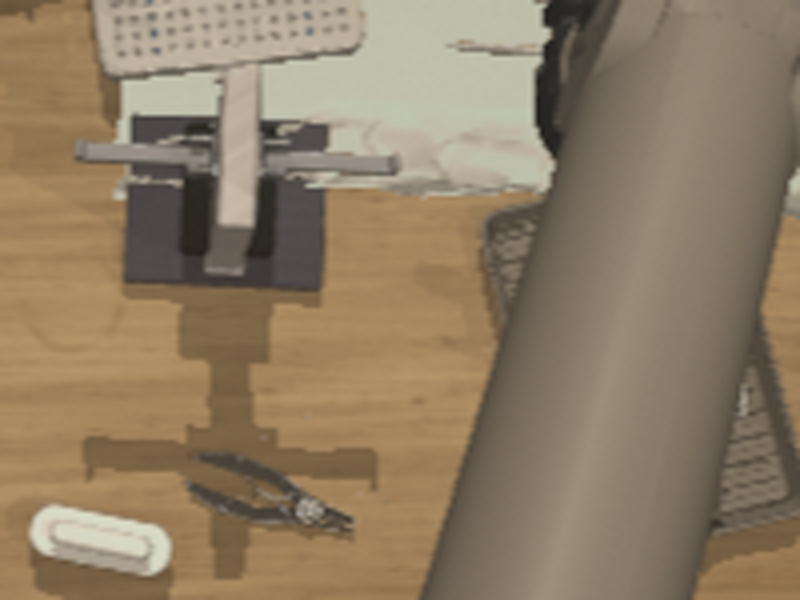

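```bash

python3 - <<'E'
from h import *
g=grab_frame("top");f=grab_frame("scene")
a=ray(g,261.2,148,.153)[:2];b=ray(g,338.7,151.2,.153)[:2];m=(a+b)/2;d=a-b
print(a,b,"mid",m,"len",np.linalg.norm(d),"yaw",np.arctan2(-d[0]*-1,d[1]))
W=np.mean([pts(grab_frame("scene")) for _ in range(4)],0)
k=(W[...,0]>.4)&(W[...,0]<.56)&(W[...,1]<-.23)&(W[...,1]>-.38)&(W[...,2]<.205)
for lo,hi in((.175,.2),(.15,.175),(.06,.08)):
    P=W[k&(W[...,2]>lo)&(W[...,2]<hi)];print(lo,len(P),P.min(0),P.max(0),P.mean(0), cv2.minAreaRect((P[:,:2]*1000).astype(np.float32)) if len(P) else 0)
v,u=np.where(k&(W[...,2]>.175));print(u.min(),u.max(),v.min(),v.max())
print(proj(f,(.48,-.3106,.191)))
crop(f,260,100,310,160,10,"s16")
E
```

```text
[0.60061104 0.07887805] [ 0.58919106 -0.11646263] mid [ 0.59490105 -0.01879229] len 0.19567421339175917 yaw 0.05839543532299069
0.175 47 [ 0.45806323 -0.37188161  0.17541393] [ 0.55861088 -0.29776329  0.19906185] [ 0.48382421 -0.31402055  0.18622001] ((504.81591796875, -315.1470947265625), (81.66161346435547, 81.22590637207031), 36.20492172241211)
0.15 25 [ 0.45429707 -0.3148284   0.15014157] [ 0.52749138 -0.29469042  0.17440538] [ 0.46911207 -0.30090172  0.16234318] ((491.1396179199219, -304.0666198730469), (19.706188201904297, 73.21704864501953), 88.57289123535156)
0.06 116 [ 0.4377414  -0.35981476  0.06035964] [ 0.51883453 -0.25548809  0.07980852] [ 0.46906963 -0.3007833   0.06849045] ((479.1686096191406, -307.901611328125), (103.40316772460938, 80.98046112060547), 88.87358856201172)
259 288 96 116
(np.float64(281.6828803750038), np.float64(110.8397501548099))
```

View pics/s16.png

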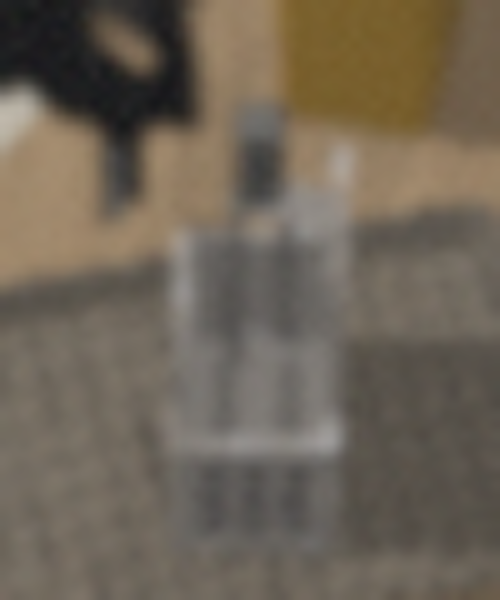

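```bash

python3 - <<'E'
from h import *
f=grab_frame("scene")
print(ray(f,286.2,111.8,.191))
W=np.mean([pts(grab_frame("scene")) for _ in range(3)],0)
for v in range(109,122): print(v,[tuple(int(a*1000) if a==a else -1 for a in W[v,u]) for u in range(282,291)])
E
```

```text
[ 0.46454283 -0.30618277  0.191     ]
109 [(477, -484, 0), (473, -481, 3), (469, -487, -3), (465, -486, -2), (461, -479, 5), (457, -481, 3), (453, -471, 15), (450, -468, 18), (446, -470, 15)]
110 [(477, -476, 4), (473, -477, 2), (472, -313, 192), (468, -314, 191), (465, -313, 192), (461, -313, 192), (458, -317, 187), (449, -470, 10), (446, -465, 15)]
111 [(477, -472, 2), (473, -473, 1), (472, -307, 193), (468, -309, 191), (465, -312, 188), (461, -309, 190), (458, -310, 189), (449, -472, 2), (446, -466, 9)]
112 [(477, -473, -4), (473, -470, -1), (472, -304, 191), (468, -304, 191), (465, -302, 194), (461, -306, 189), (458, -305, 190), (449, -468, 0), (445, -469, 0)]
113 [(477, -459, 5), (473, -458, 6), (472, -300, 190), (468, -302, 189), (465, -301, 189), (461, -299, 192), (458, -299, 192), (449, -462, 2), (445, -466, -2)]
114 [(477, -455, 4), (473, -458, 1), (472, -297, 189), (468, -300, 186), (465, -298, 188), (461, -302, 183), (458, -300, 185), (449, -458, 0), (446, -458, 0)]
115 [(477, -454, 0), (473, -456, -2), (472, -301, 180), (468, -299, 182), (465, -301, 179), (461, -296, 185)
[... 325 characters left out ...]
8, -300, 170), (450, -445, -1), (446, -442, 2)]
118 [(477, -432, 7), (473, -436, 3), (472, -301, 164), (468, -303, 161), (465, -298, 167), (461, -297, 168), (458, -298, 167), (454, -316, 145), (450, -315, 146)]
119 [(477, -432, 2), (474, -344, 107), (471, -303, 156), (-1, -1, -1), (465, -299, 161), (461, -296, 164), (458, -302, 157), (454, -313, 144), (450, -309, 148)]
120 [(477, -429, 0), (474, -342, 104), (472, -299, 155), (468, -299, 155), (464, -301, 152), (461, -298, 156), (457, -303, 151), (454, -304, 149), (450, -309, 143)]
121 [(477, -423, 1), (474, -341, 99), (471, -341, 100), (468, -299, 150), (464, -300, 149), (461, -299, 149), (457, -303, 145), (454, -304, 144), (450, -301, 147)]
```

```bash

python3 - <<'E'
from h import *
f=grab_frame("scene")
a=ray(f,278.0,145.0,.071);b=ray(f,294.0,144.0,.071);print(a,b,np.arctan2(b[1]-a[1],a[0]-b[0]))
W=np.mean([pts(grab_frame("scene")) for _ in range(3)],0)
k=(W[...,0]>.42)&(W[...,0]<.52)&(W[...,1]<-.245)&(W[...,1]>-.27)&(W[...,2]<.09)&(W[...,2]>.02)
P=W[k];print(len(P),P.min(0),P.max(0));p=np.polyfit(P[:,0],P[:,1],1);print(p)
plan([((.465,-.307,.24),1.53)],0,smax=42,rmax=.14)
E
```

```text
[ 0.4936635  -0.25522022  0.071     ] [ 0.43623851 -0.25917431  0.071     ] -0.0687480651938953
156 [ 0.43900159 -0.26955428  0.0201193 ] [ 0.49759673 -0.25399257  0.08716495]
[-0.0506128  -0.23548728]
t 16.7 tcp [ 0.561  -0.1785  0.2783] w 0.0854 F [ 0.1  0.1 -0.8] q [-0.235  0.326  0.562  1.737 -0.191  1.14   0.429]
[[-0.043  0.999 -0.006]
 [ 0.999  0.043  0.004]
 [ 0.004 -0.006 -1.   ]]
[-11.3, -9.2, 3.5, -0.0, -0.001, -0.135, 0]
[-10.0, -10.6, 3.5, -0.0, -0.001, -0.135, 0]
[-8.4, -11.9, 3.5, -0.0, -0.001, -0.135, 0]
[-6.8, -12.9, 3.5, -0.0, -0.001, -0.135, 0]
[-4.9, -13.7, 3.5, -0.0, -0.001, -0.135, 0]
[-3.1, -14.3, 3.5, -0.0, -0.001, -0.135, 0]
[-1.1, -14.5, 3.5, -0.0, -0.001, -0.135, 0]
[0.9, -14.6, 3.5, -0.0, -0.001, -0.135, 0]
[2.8, -14.3, 3.5, -0.0, -0.001, -0.135, 0]
[4.7, -13.8, 3.5, -0.0, -0.001, -0.135, 0]
[6.5, -13.0, 3.5, -0.0, -0.001, -0.135, 0]
-- (0.465, -0.307, 0.24) 1.53
```

>>> {"fn": "play_rows", "kwargs": {"increments": [[-11,-9,0,0,0,-0.135,0],[-10,-11,0,0,0,-0.135,0],[-8,-12,0,0,0,-0.135,0],[-7,-13,0,0,0,-0.135,0],[-5,-14,0,0,0,-0.135,0]]}}

```text
clock: 17.2
tcp_pos: [0.5178, -0.2362, 0.2778]
orientation: [-1.253, -2.873, -0.002]
contact_force: [-0.2, -0.2, -0.6]
grip_width: 0.0854
```

>>> {"fn": "play_rows", "kwargs": {"increments": [[-3,-14,0,0,0,-0.135,0],[-1,-14,0,0,0,-0.135,0],[1,-14,0,0,0,-0.135,0],[3,-14,0,0,0,-0.135,0],[4,-10,0,0,0,-0.135,0]]}}

```text
clock: 17.7
tcp_pos: [0.4764, -0.2945, 0.278]
orientation: [-0.189, -3.129, -0.005]
contact_force: [0.1, -0.3, -0.5]
grip_width: 0.0854
```

```bash

python3 - <<'E'
from h import *
plan([((.465,-.307,.26),1.53)],0,smax=42,rmax=.14)
E
```

```text
t 17.7 tcp [ 0.4764 -0.2945  0.278 ] w 0.0854 F [ 0.1 -0.3 -0.5] q [ 0.136  0.255  0.374  1.794 -0.102  1.119  1.994]
[[-0.993  0.12  -0.006]
 [ 0.12   0.993  0.004]
 [ 0.007  0.003 -1.   ]]
[9.7, -13.9, 18.0, 0.003, -0.007, -0.08, 0]
-- (0.465, -0.307, 0.26) 1.53
```

>>> {"fn": "play_rows", "kwargs": {"increments": [[8,-11,10,0,-0.007,-0.07,0],[0,0,10,0,0,0,0],[0,0,0,0,0,0,0]]}}

```text
clock: 18.0
tcp_pos: [0.466, -0.3064, 0.2577]
orientation: [0.079, 3.139, 0.004]
contact_force: [0.4, -0.4, -0.7]
grip_width: 0.0852
```

```bash

python3 - <<'E'
from h import *
plan([((.465,-.307,.154),1.53)],0,smax=30,rmax=.14)
E
```

```text
t 18.0 tcp [ 0.466  -0.3064  0.2577] w 0.0852 F [ 0.4 -0.4 -0.7] q [ 0.171  0.265  0.366  1.829 -0.11   1.067  2.099]
[[-0.999  0.05   0.002]
 [ 0.05   0.999  0.002]
 [-0.001  0.003 -1.   ]]
[0.3, -0.2, 25.9, 0.001, 0.0, -0.002, 0]
[0.3, -0.2, 25.9, 0.001, 0.0, -0.002, 0]
[0.3, -0.2, 25.9, 0.001, 0.0, -0.002, 0]
[0.3, -0.2, 25.9, 0.001, 0.0, -0.002, 0]
-- (0.465, -0.307, 0.154) 1.53
```

>>> {"fn": "play_rows", "kwargs": {"increments": [[0,0,26,0,0,0,0],[0,0,26,0,0,0,0],[0,0,26,0,0,0,0],[0,0,15,0,0,0,0],[0,0,0,0,0,0,0]]}}

```text
clock: 18.5
tcp_pos: [0.4713, -0.3028, 0.1629]
orientation: [0.086, 3.136, 0.004]
contact_force: [-0.4, 0.5, 0.7]
grip_width: 0.0853
```

```bash

python3 - <<'E'
from h import *
plan([((.465,-.307,.154),1.53)],0,smax=30,rmax=.14)
f=grab_frame("scene");crop(f,220,90,350,190,6,"s17")
E
```

```text
t 18.5 tcp [ 0.4713 -0.3028  0.1629] w 0.0853 F [-0.4  0.5  0.7] q [ 0.193  0.377  0.339  1.921 -0.167  0.867  2.134]
[[-0.998  0.055  0.005]
 [ 0.055  0.999  0.003]
 [-0.005  0.003 -1.   ]]
[6.1, -4.6, 8.8, 0.003, 0.005, -0.014, 0]
-- (0.465, -0.307, 0.154) 1.53
```

View pics/s17.png

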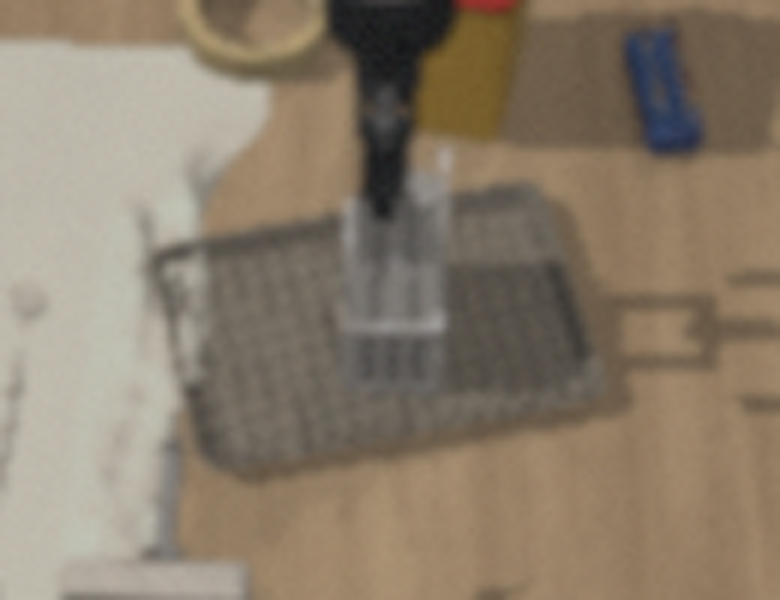

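>>> {"fn": "play_rows", "kwargs": {"increments": [[6,-4,7,0.003,0.005,-0.01,0],[0,0,1,0,0,0,0],[0,0,0,0,0,0,0]]}}

```text
clock: 18.85
tcp_pos: [0.4673, -0.3072, 0.1577]
orientation: [0.069, 3.137, -0.004]
contact_force: [0.0, 0.5, -0.4]
grip_width: 0.0854
```

```bash

python3 - <<'E'
from h import *
plan([((.465,-.307,.154),1.53)],0,smax=30,rmax=.14)
E
```

```text
t 18.85 tcp [ 0.4673 -0.3072  0.1577] w 0.0854 F [ 0.   0.5 -0.4] q [ 0.201  0.381  0.338  1.929 -0.164  0.853  2.151]
[[-0.999  0.044  0.004]
 [ 0.044  0.999 -0.003]
 [-0.004 -0.002 -1.   ]]
[2.3, 0.1, 3.7, -0.002, 0.004, -0.003, 0]
-- (0.465, -0.307, 0.154) 1.53
```

>>> {"fn": "play_rows", "kwargs": {"increments": [[2.5,0,4,-0.002,0.004,-0.003,0],[0,0,0,0,0,0,255],[0,0,0,0,0,0,255],[0,0,0,0,0,0,255],[0,0,0,0,0,0,255]], "force": 80}}

```text
clock: 19.35
tcp_pos: [0.4654, -0.3077, 0.155]
orientation: [0.065, 3.138, -0.002]
contact_force: [-0.5, -0.4, -0.1]
grip_width: 0.0284
```

>>> {"fn": "play_rows", "kwargs": {"increments": [[0,0,0,0,0,0,255],[0,0,-10,0,0,0,255],[0,0,-25,0,0,0,255],[0,0,-20,0,0,0,255]]}}

```text
clock: 19.75
tcp_pos: [0.4628, -0.3063, 0.2091]
orientation: [-0.065, -3.136, -0.003]
contact_force: [1.5, 0.7, -1.4]
grip_width: 0.017
```

```bash

python3 - <<'E'
from h import *
state()
f=grab_frame("scene");crop(f,220,90,350,190,6,"s18")
E
```

```text
t 19.75 tcp [ 0.4628 -0.3063  0.2091] w 0.017 F [ 1.5  0.7 -1.4] q [ 0.183  0.315  0.357  1.885 -0.131  0.969  2.128]
[[-0.999  0.041 -0.005]
 [ 0.041  0.999  0.002]
 [ 0.005  0.002 -1.   ]]
```

View pics/s18.png

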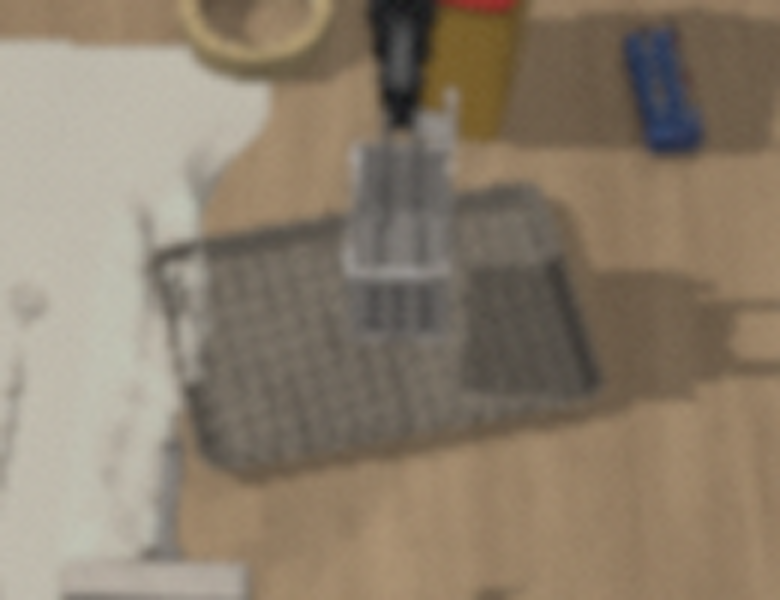

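```bash

python3 - <<'E'
from h import *
plan([((.585,-.200,.215),-.063)],255,smax=42,rmax=.14)
E
```

```text
t 19.8 tcp [ 0.4642 -0.3072  0.2123] w 0.0171 F [ 0.5 -0.3  0.7] q [ 0.183  0.312  0.358  1.881 -0.13   0.971  2.127]
[[-0.999  0.042 -0.001]
 [ 0.042  0.999  0.   ]
 [ 0.001 -0.    -1.   ]]
[-9.7, 9.3, -0.2, -0.0, -0.0, 0.133, 255]
[-8.4, 10.5, -0.2, -0.0, -0.0, 0.133, 255]
[-6.9, 11.6, -0.2, -0.0, -0.0, 0.133, 255]
[-5.3, 12.4, -0.2, -0.0, -0.0, 0.133, 255]
[-3.6, 13.0, -0.2, -0.0, -0.0, 0.133, 255]
[-1.9, 13.3, -0.2, -0.0, -0.0, 0.133, 255]
[-0.1, 13.5, -0.2, -0.0, -0.0, 0.133, 255]
[1.7, 13.4, -0.2, -0.0, -0.0, 0.133, 255]
[3.4, 13.0, -0.2, -0.0, -0.0, 0.133, 255]
[5.1, 12.4, -0.2, -0.0, -0.0, 0.133, 255]
[6.7, 11.7, -0.2, -0.0, -0.0, 0.133, 255]
[8.2, 10.7, -0.2, -0.0, -0.0, 0.133, 255]
-- (0.585, -0.2, 0.215) -0.063
```

>>> {"fn": "play_rows", "kwargs": {"increments": [[-10,9,0,0,0,0.133,255],[-8,10,0,0,0,0.133,255],[-7,11,0,0,0,0.133,255],[-5,12,0,0,0,0.133,255],[-4,13,0,0,0,0.133,255]]}}

```text
clock: 20.3
tcp_pos: [0.5141, -0.2655, 0.2138]
orientation: [1.129, 2.93, 0.0]
contact_force: [0.9, 0.3, -2.0]
grip_width: 0.0171
```

>>> {"fn": "play_rows", "kwargs": {"increments": [[-2,13,0,0,0,0.133,255],[0,13,0,0,0,0.133,255],[2,13,0,0,0,0.133,255],[3,13,0,0,0,0.133,255],[5,11,0,0,0,0.133,255]]}}

```text
clock: 20.8
tcp_pos: [0.565, -0.221, 0.2122]
orientation: [-2.056, -2.373, -0.0]
contact_force: [-0.5, 0.6, -2.6]
grip_width: 0.0173
```

```bash

python3 - <<'E'
from h import *
plan([((.585,-.200,.205),-.063)],255,smax=42,rmax=.14)
f=grab_frame("scene");crop(f,200,90,330,190,6,"s19")
E
```

```text
t 20.8 tcp [ 0.565  -0.221   0.2122] w 0.0173 F [-0.5  0.6 -2.6] q [-0.186  0.435  0.611  1.776 -0.288  1.023  0.677]
[[-0.142  0.99  -0.001]
 [ 0.99   0.142  0.001]
 [ 0.001 -0.001 -1.   ]]
[9.0, 11.4, 3.6, -0.001, -0.001, 0.103, 255]
[10.1, 10.4, 3.6, -0.001, -0.001, 0.103, 255]
-- (0.585, -0.2, 0.205) -0.063
```

View pics/s19.png

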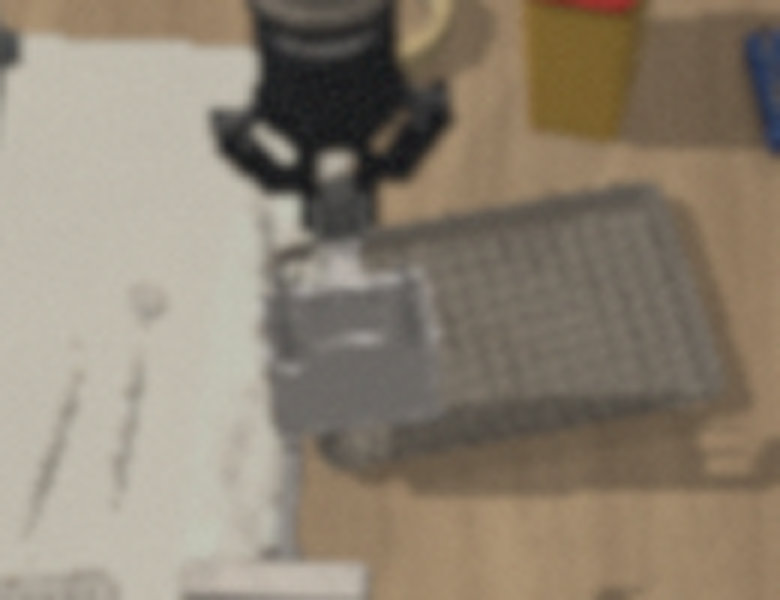

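>>> {"fn": "play_rows", "kwargs": {"increments": [[8,11,3,0,0,0.1,255],[6,8,3,0,0,0.1,255],[0,0,0,0,0,0,255]]}}

```text
clock: 21.15
tcp_pos: [0.5843, -0.2015, 0.2048]
orientation: [-2.284, -2.153, 0.0]
contact_force: [-0.4, -0.2, -2.4]
grip_width: 0.017
```

```bash

python3 - <<'E'
from h import *
plan([((.585,-.200,.195),-.063)],255,smax=42,rmax=.14)
f=grab_frame("scene");crop(f,230,115,300,190,8,"s20")
g=grab_frame("top");crop(g,280,100,400,190,6.6,"t20")
W=np.mean([pts(grab_frame("scene")) for _ in range(3)],0)
v0,v1=118,172
for v in range(v0,v1,2): print(v," ".join("%4d/%3d"%(W[v,u,1]*1000,W[v,u,2]*1000) if W[v,u,2]==W[v,u,2] else "   -   " for u in range(244,280,3)))
E
```

```text
t 21.15 tcp [ 0.5843 -0.2015  0.2048] w 0.017 F [-0.4 -0.2 -2.4] q [-0.242  0.474  0.649  1.756 -0.33   1.026  0.469]
[[ 0.059  0.998 -0.002]
 [ 0.998 -0.059  0.002]
 [ 0.002 -0.003 -1.   ]]
[1.5, 0.6, 9.8, -0.003, -0.002, 0.004, 255]
-- (0.585, -0.2, 0.195) -0.063
118 -183/306 -191/296 -193/294 -181/307 -188/298 -438/  1 -208/275 -192/295 -190/296 -438/  1 -437/  2 -436/  3
120 -186/293 -192/285 -192/285 -183/295 -192/285 -433/ -4 -198/277 -189/288 -185/292 -428/  1 -428/  1 -426/  3
122    -    -206/258 -407/ 15 -185/284 -190/277 -204/260 -187/281 -188/279 -416/  3 -415/  4 -418/  1 -417/  1
124 -184/275 -204/250 -403/  9 -186/272 -187/272 -193/263 -188/270 -410/  0 -411/ -2 -405/  5 -408/  1 -410/  0
126 -193/254 -199/246 -202/243 -192/256 -187/261 -188/260 -188/260 -400/  0 -398/  1 -386/ 16 -383/ 19 -388/ 13
128 -190/247 -194/243 -196/240 -193/244 -188/250 -391/  0 -376/ 17 -377/ 15 -379/ 13 -380/ 11 -380/ 11 -382/  9
130 -195/232 -192/236 -190/237 -190/237 -194/233 -370/ 13 -372/  9 -375/  6 -377/  3 -376/  5    -    -375/  5
132 -199/216 -193/224 -192/224 -191/225 -196/219 -36
[... 1477 characters left out ...]
244/  6 -248/  0 -248/  0 -243/  7
160 -173/ 94 -173/ 94 -172/ 96 -173/ 95    -    -171/ 96 -170/ 97 -171/ 96 -238/  3 -239/  0 -234/  7 -236/  4
162 -175/ 79 -174/ 81 -171/ 85 -174/ 80 -174/ 80 -171/ 85 -169/ 87 -171/ 84 -232/ -1 -230/  1 -226/  6 -231/  0
164 -173/ 70 -115/154 -114/155 -172/ 72 -174/ 69 -172/ 72 -168/ 76 -169/ 75 -219/  3 -222/  0 -212/ 14 -212/ 13
166 -192/ 30 -111/148 -109/151 -172/ 60 -172/ 59 -170/ 62 -172/ 59 -171/ 60 -215/ -3 -214/ -1 -213/ -1 -212/  1
168 -195/ 14 -101/150 -102/150 -205/ -1 -203/  2 -206/ -2 -203/  1 -204/  0 -204/  0 -205/ -1    -    -206/ -3
170 -186/ 14  -94/149 -100/141 -195/  1 -196/  0 -195/  0 -194/  1 -196/  0 -193/  3 -194/  0 -197/ -2    -
```

View pics/s20.png

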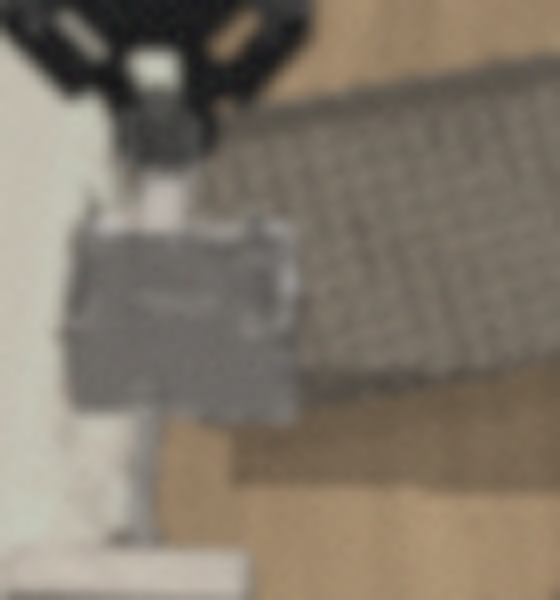

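View pics/t20.png

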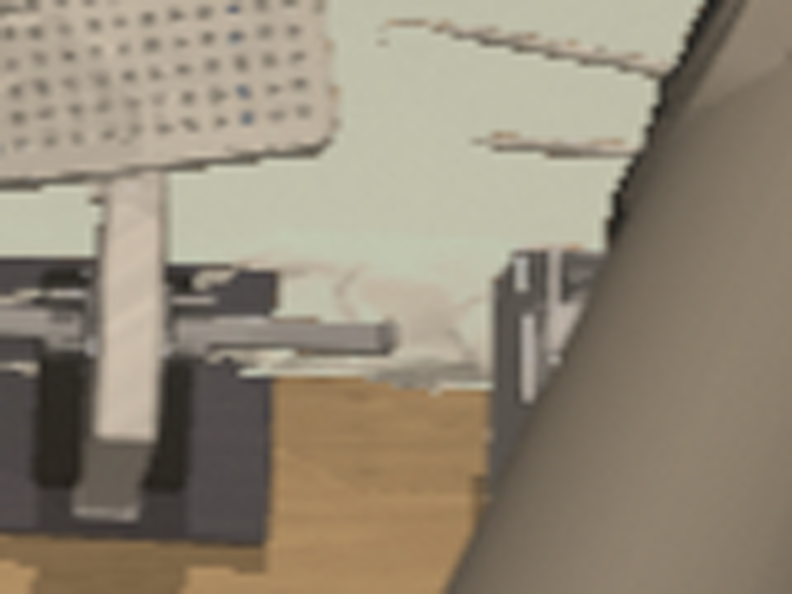

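>>> {"fn": "play_rows", "kwargs": {"increments": [[1.5,0.5,8,-0.003,-0.002,0.004,255],[0,0,4,0,0,0,255],[0,0,0,0,0,0,255]]}}

```text
clock: 21.7
tcp_pos: [0.5829, -0.2037, 0.1933]
orientation: [2.292, 2.146, 0.002]
contact_force: [0.0, 0.0, -2.9]
grip_width: 0.017
```

```bash

python3 - <<'E'
from h import *
plan([((.5905,-.105,.192),-.063)],255,smax=22)
E
```

```text
t 21.7 tcp [ 0.5829 -0.2037  0.1933] w 0.017 F [ 0.   0.  -2.9] q [-0.236  0.482  0.644  1.772 -0.339  0.997  0.474]
[[ 0.066  0.998  0.002]
 [ 0.998 -0.066 -0.   ]
 [-0.     0.003 -1.   ]]
[19.8, 0.2, 0.3, 0.001, 0.0, -0.001, 255]
[19.8, 0.2, 0.3, 0.001, 0.0, -0.001, 255]
[19.8, 0.2, 0.3, 0.001, 0.0, -0.001, 255]
[19.8, 0.3, 0.3, 0.001, 0.0, -0.001, 255]
[19.8, 0.3, 0.3, 0.001, 0.0, -0.001, 255]
-- (0.5905, -0.105, 0.192) -0.063
```

>>> {"fn": "play_rows", "kwargs": {"increments": [[18,0,0,0,0,0,255],[18,0,0,0,0,0,255],[12,0,0,0,0,0,255],[0,0,0,0,0,0,255]]}}

```text
clock: 22.1
tcp_pos: [0.5853, -0.1558, 0.1928]
orientation: [2.294, 2.144, 0.001]
contact_force: [0.3, 0.5, -2.0]
grip_width: 0.0168
```

```bash

python3 - <<'E'
from h import *
plan([((.5905,-.105,.192),-.063)],255,smax=22)
f=grab_frame("scene");crop(f,220,120,300,200,7.5,"s21")
E
```

```text
t 22.1 tcp [ 0.5853 -0.1558  0.1928] w 0.0168 F [ 0.3  0.5 -2. ] q [-0.322  0.463  0.645  1.801 -0.327  0.985  0.388]
[[ 0.067  0.998  0.002]
 [ 0.998 -0.067 -0.001]
 [-0.001  0.002 -1.   ]]
[17.0, 0.6, 0.3, 0.001, 0.0, -0.001, 255]
[17.0, 0.6, 0.3, 0.001, 0.0, -0.001, 255]
[17.0, 0.6, 0.3, 0.001, 0.0, -0.001, 255]
-- (0.5905, -0.105, 0.192) -0.063
```

View pics/s21.png

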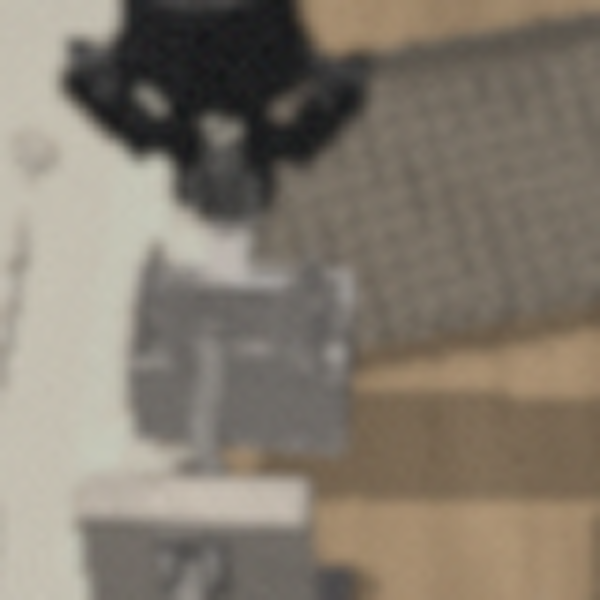

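>>> {"fn": "play_rows", "kwargs": {"increments": [[12,0.5,0,0,0,0,255],[15,0.5,0,0,0,0,255],[15,0.5,0,0,0,0,255],[8,0.5,0,0,0,0,255],[0,0,0,0,0,0,255]]}}

```text
clock: 22.65
tcp_pos: [0.591, -0.1046, 0.1931]
orientation: [2.295, 2.14, -0.0]
contact_force: [-0.2, 0.1, -2.2]
grip_width: 0.0171
```

```bash

python3 - <<'E'
from h import *
plan([((.5925,-.085,.192),-.063)],255,smax=10)
f=grab_frame("scene");crop(f,220,130,300,210,7.5,"s22")
W=pts(f);k=(W[...,0]>.55)&(W[...,0]<.63)&(W[...,1]>-.09)&(W[...,1]<-.065)&(W[...,2]>.1)&(W[...,2]<.17);P=W[k];print(len(P),P.mean(0))
E
```

```text
t 22.65 tcp [ 0.591  -0.1046  0.1931] w 0.0171 F [-0.2  0.1 -2.2] q [-0.411  0.452  0.643  1.814 -0.319  0.978  0.294]
[[ 0.07   0.998  0.002]
 [ 0.998 -0.07  -0.003]
 [-0.002  0.003 -1.   ]]
[9.8, 0.1, 0.5, 0.001, 0.001, -0.003, 255]
[9.8, 0.1, 0.5, 0.001, 0.001, -0.003, 255]
-- (0.5925, -0.085, 0.192) -0.063
161 [ 0.58844247 -0.07575838  0.1327624 ]
```

View pics/s22.png

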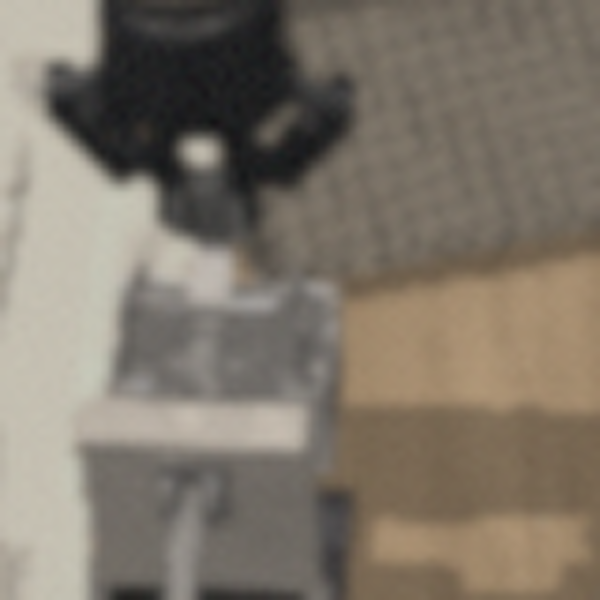

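>>> {"fn": "play_rows", "kwargs": {"increments": [[10,0,0,0,0,-0.003,255],[8,0,0,0,0,0,255],[2,0,0,0,0,0,255],[0,0,0,0,0,0,255]]}}

```text
clock: 23.1
tcp_pos: [0.5922, -0.0847, 0.1931]
orientation: [2.293, 2.141, -0.001]
contact_force: [-0.0, -0.1, -2.5]
grip_width: 0.0168
```

>>> {"fn": "play_rows", "kwargs": {"increments": [[2.5,0,0,0,0,0,255]]}}

```text
clock: 23.2
tcp_pos: [0.5922, -0.0827, 0.1932]
orientation: [2.294, 2.14, -0.002]
contact_force: [-1.2, 0.6, -1.6]
grip_width: 0.0171
```

>>> {"fn": "play_rows", "kwargs": {"increments": [[2,0,0,0,0,0,255]]}}

```text
clock: 23.3
tcp_pos: [0.5924, -0.0808, 0.1932]
orientation: [2.294, 2.139, -0.002]
contact_force: [-0.2, 0.3, -2.0]
grip_width: 0.0167
```

>>> {"fn": "play_rows", "kwargs": {"increments": [[2,0,0,0,0,0,255]]}}

```text
clock: 23.4
tcp_pos: [0.5925, -0.0794, 0.1933]
orientation: [2.294, 2.139, -0.002]
contact_force: [-0.5, -2.6, -1.0]
grip_width: 0.0171
```

>>> {"fn": "play_rows", "kwargs": {"increments": [[0,0,6,0,0,0,255],[0,0,6,0,0,0,255],[0,0,3,0,0,0,255]]}}

```text
clock: 23.7
tcp_pos: [0.5928, -0.0801, 0.1776]
orientation: [2.294, 2.137, -0.002]
contact_force: [-0.3, 0.1, -2.1]
grip_width: 0.017
```

>>> {"fn": "play_rows", "kwargs": {"increments": [[0,0,2,0,0,0,255]]}}

```text
clock: 23.8
tcp_pos: [0.5926, -0.0802, 0.175]
orientation: [2.294, 2.137, -0.002]
contact_force: [-1.9, -2.0, 12.9]
grip_width: 0.0169
```

>>> {"fn": "play_rows", "kwargs": {"increments": [[0,0,1.5,0,0,0,255]]}}

```text
clock: 23.9
tcp_pos: [0.593, -0.0804, 0.1748]
orientation: [2.294, 2.137, -0.001]
contact_force: [-7.1, 0.6, 21.2]
grip_width: 0.017
```

>>> {"fn": "play_rows", "kwargs": {"increments": [[2,0,-1,0,0,0,255]]}}

```text
clock: 24.0
tcp_pos: [0.5928, -0.0797, 0.1759]
orientation: [2.294, 2.136, -0.003]
contact_force: [-0.7, -6.9, -4.9]
grip_width: 0.0171
```

>>> {"fn": "play_rows", "kwargs": {"increments": [[2,0,0,0,0,0,255]]}}

```text
clock: 24.1
tcp_pos: [0.5928, -0.0797, 0.1762]
orientation: [2.294, 2.133, -0.005]
contact_force: [-0.4, -6.3, -0.8]
grip_width: 0.0167
```

>>> {"fn": "play_rows", "kwargs": {"increments": [[0,0,0.5,0,0,0,255],[0,0,0,0,0,0,190],[0,0,0,0,0,0,150],[0,0,0,0,0,0,90],[0,0,0,0,0,0,60]]}}

```text
clock: 24.6
tcp_pos: [0.5938, -0.0782, 0.1758]
orientation: [2.294, 2.134, -0.001]
contact_force: [0.3, -0.5, -0.1]
grip_width: 0.0631
```

```bash

python3 - <<'E'
from h import *
state()
f=grab_frame("scene");crop(f,220,130,300,210,7.5,"s23")
W=np.mean([pts(grab_frame("scene")) for _ in range(3)],0)
for lo,hi in ((.05,.09),(.09,.13),(.14,.17)):
    k=(W[...,0]>.55)&(W[...,0]<.63)&(W[...,1]>-.09)&(W[...,1]<-.03)&(W[...,2]>lo)&(W[...,2]<hi);P=W[k];print(lo,len(P),np.round(P.mean(0),4) if len(P) else 0, np.round(np.percentile(P[:,1],[10,50,90]),4) if len(P) else 0)
E
```

```text
t 24.6 tcp [ 0.5938 -0.0782  0.1758] w 0.0631 F [ 0.3 -0.5 -0.1] q [-0.449  0.468  0.632  1.835 -0.329  0.939  0.254]
[[ 0.072  0.997  0.005]
 [ 0.997 -0.072 -0.007]
 [-0.006  0.006 -1.   ]]
0.05 0 0 0
0.09 13 [ 0.5576 -0.0804  0.1128] [-0.088  -0.0857 -0.0664]
0.14 112 [ 0.5928 -0.0539  0.1581] [-0.0674 -0.0518 -0.046 ]
```

View pics/s23.png

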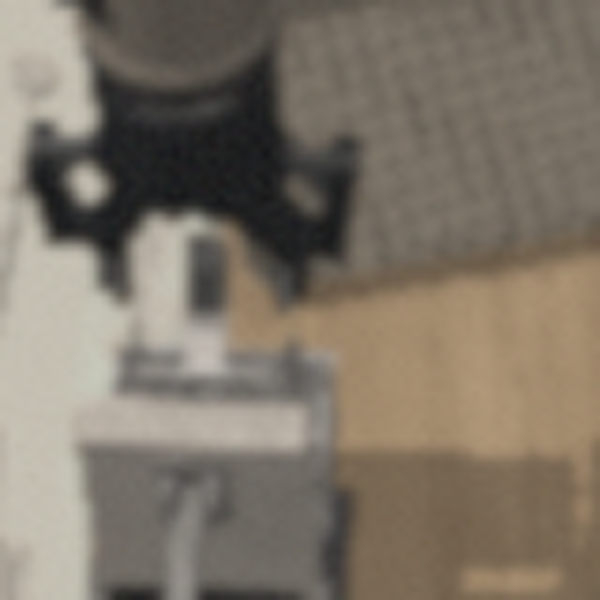

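>>> {"fn": "play_rows", "kwargs": {"increments": [[0,0,-5,0,0,0,0],[0,0,-20,0,0,0,0],[0,0,-40,0,0,0,0],[0,0,-45,0,0,0,0],[0,0,-20,0,0,0,0]]}}

```text
clock: 25.3
tcp_pos: [0.5907, -0.0775, 0.3076]
orientation: [2.299, 2.135, -0.012]
contact_force: [-0.1, 0.2, 0.4]
grip_width: 0.0855
```

```bash

python3 - <<'E'
from h import *
plan([((.602,.073,.28),-.063)],0,smax=45)
f=grab_frame("scene");crop(f,220,130,300,210,7.5,"s24")
W=np.mean([pts(grab_frame("scene")) for _ in range(4)],0)
k=(W[...,0]>.57)&(W[...,0]<.62)&(W[...,1]>-.12)&(W[...,1]<-.05)&(W[...,2]>.178)&(W[...,2]<.22);P=W[k];print(len(P),P.min(0),P.max(0),P.mean(0))
v,u=np.where(k);print(u.min(),u.max(),v.min(),v.max())
k=(W[...,0]>.57)&(W[...,0]<.62)&(W[...,1]>-.12)&(W[...,1]<-.05)&(W[...,2]>.205)&(W[...,2]<.22);P=W[k];print("top",len(P),P.min(0),P.max(0),P.mean(0))
E
```

```text
t 25.3 tcp [ 0.5907 -0.0775  0.3076] w 0.0855 F [-0.1  0.2  0.4] q [-0.518  0.333  0.703  1.692 -0.22   1.201  0.165]
[[ 0.074  0.997 -0.003]
 [ 0.997 -0.074 -0.008]
 [-0.008 -0.002 -1.   ]]
[37.8, 0.1, 6.6, -0.001, 0.002, -0.003, 0]
[37.8, 0.2, 6.7, -0.001, 0.002, -0.003, 0]
[37.7, 0.3, 6.8, -0.001, 0.002, -0.003, 0]
[37.7, 0.3, 6.8, -0.001, 0.002, -0.003, 0]
-- (0.602, 0.073, 0.28) -0.063
55 [ 0.58329021 -0.08815005  0.18118406] [ 0.60007229 -0.06973462  0.21275424] [ 0.59166763 -0.07598719  0.2010174 ]
245 250 161 170
top 27 [ 0.58563298 -0.08815005  0.20557252] [ 0.59876668 -0.07109823  0.21275424] [ 0.59237454 -0.07856337  0.21004568]
```

View pics/s24.png

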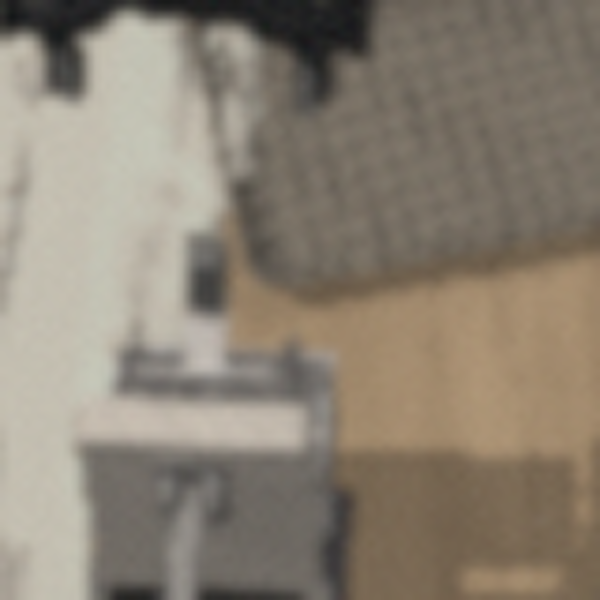

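>>> {"fn": "play_rows", "kwargs": {"increments": [[35,0,0,0,0,0,0],[38,0,2,0,0,0,0],[38,0,4,0,0,0,0],[30,0,6,0,0,0,0],[0,0,0,0,0,0,0]]}}

```text
clock: 26.05
tcp_pos: [0.5953, 0.0671, 0.281]
orientation: [-2.301, -2.128, 0.037]
contact_force: [0.7, -0.3, -1.0]
grip_width: 0.0854
```

```bash

python3 - <<'E'
from h import *
plan([((.602,.073,.20),-.063),((.602,.073,.130),-.063)],0,smax=35)
E
```

```text
t 26.05 tcp [0.5953 0.0671 0.281 ] w 0.0854 F [ 0.7 -0.3 -1. ] q [-0.711  0.368  0.65   1.701 -0.229  1.175 -0.077]
[[ 0.078  0.997 -0.022]
 [ 0.997 -0.078 -0.011]
 [-0.013 -0.021 -1.   ]]
[2.5, 2.6, 26.9, -0.007, 0.004, -0.005, 0]
[2.3, 2.5, 26.9, -0.007, 0.004, -0.005, 0]
[2.2, 2.3, 27.0, -0.007, 0.004, -0.005, 0]
-- (0.602, 0.073, 0.2) -0.063
[0.0, 0.0, 35.0, 0.0, 0.0, 0.0, 0]
[0.0, 0.0, 35.0, 0.0, 0.0, 0.0, 0]
-- (0.602, 0.073, 0.13) -0.063
```

>>> {"fn": "play_rows", "kwargs": {"increments": [[3,3,10,-0.02,0.012,-0.015,0],[3,2,25,0,0,0,0],[0,0,25,0,0,0,60],[0,0,15,0,0,0,80],[0,0,0,0,0,0,80]], "force": 25}}

```text
clock: 26.55
tcp_pos: [0.5965, 0.0711, 0.1969]
orientation: [-2.286, -2.149, 0.017]
contact_force: [-0.4, 0.0, 0.4]
grip_width: 0.0586
```

```bash

python3 - <<'E'
from h import *
plan([((.602,.073,.128),-.063)],80,smax=25)
f=grab_frame("scene");crop(f,215,140,295,220,7.5,"s25")
E
```

```text
t 26.55 tcp [0.5965 0.0711 0.1969] w 0.0586 F [-0.4  0.   0.4] q [-0.678  0.448  0.608  1.797 -0.294  1.    -0.014]
[[ 0.062  0.998 -0.011]
 [ 0.998 -0.062 -0.005]
 [-0.005 -0.01  -1.   ]]
[0.9, 2.0, 23.0, -0.003, 0.002, 0.0, 80]
[0.8, 2.0, 23.0, -0.003, 0.002, 0.0, 80]
[0.8, 1.9, 23.0, -0.003, 0.002, 0.0, 80]
-- (0.602, 0.073, 0.128) -0.063
```

View pics/s25.png

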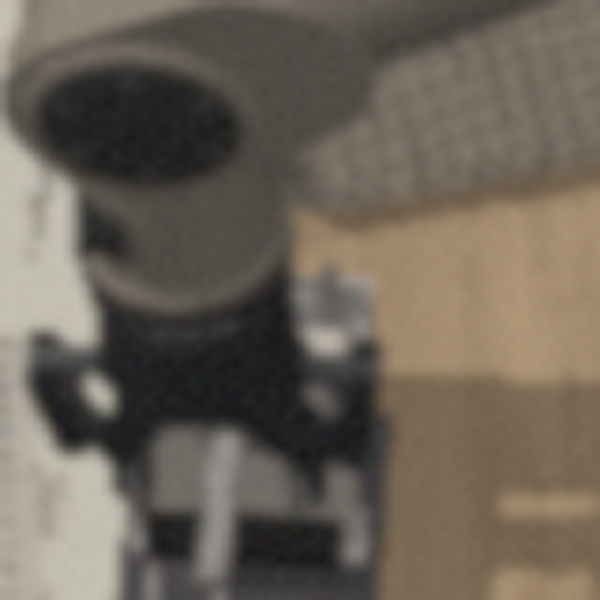

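>>> {"fn": "play_rows", "kwargs": {"increments": [[1,5,10,-0.01,0.005,0,80],[1,0,24,0,0,0,80],[0,0,22,0,0,0,80],[0,0,8,0,0,0,80],[0,0,0,0,0,0,80]]}}

```text
clock: 27.1
tcp_pos: [0.6059, 0.0712, 0.134]
orientation: [2.287, 2.146, 0.011]
contact_force: [-0.7, 0.1, -0.4]
grip_width: 0.0583
```

```bash

python3 - <<'E'
from h import *
plan([((.602,.075,.128),-.063)],80,smax=25)
E
```

```text
t 27.1 tcp [0.6059 0.0712 0.134 ] w 0.0583 F [-0.7  0.1 -0.4] q [-0.635  0.528  0.563  1.84  -0.36   0.867  0.037]
[[ 0.064  0.998  0.009]
 [ 0.998 -0.064  0.001]
 [ 0.002  0.009 -1.   ]]
[3.5, -4.1, 5.9, 0.009, -0.002, -0.001, 80]
-- (0.602, 0.075, 0.128) -0.063
```

>>> {"fn": "play_rows", "kwargs": {"increments": [[3.5,-4,6,0.009,0,0,80],[0,0,0,0,0,0,255],[0,0,0,0,0,0,255],[0,0,0,0,0,0,255],[0,0,0,0,0,0,255]]}}

```text
clock: 27.6
tcp_pos: [0.6041, 0.0754, 0.1308]
orientation: [2.291, 2.149, 0.008]
contact_force: [0.8, -0.8, -1.3]
grip_width: 0.0109
```

```bash

python3 - <<'E'
from h import *
arc(1,.07,(1.4,1.25,1.1,.95,.8))
E
```

```text
t 27.6 tcp [0.6041 0.0754 0.1308] w 0.0109 F [ 0.8 -0.8 -1.3] q [-0.638  0.532  0.559  1.842 -0.364  0.866  0.034]
[[ 0.064  0.998  0.004]
 [ 0.998 -0.064  0.003]
 [ 0.003  0.004 -1.   ]]
r 0.06947357575710432 th 1.5059921209520102 lat 0.0010884938031748687
1.4 [-0.3  0.  -7.4]
1.25 [ -2.5   0.  -10.2]
1.1 [-4.   0.  -9.7]
0.95 [-5.4  0.  -9. ]
0.8 [-6.7  0.  -8.1]
```

>>> {"fn": "play_rows", "kwargs": {"increments": [[0,0,-7,0,0,0,255],[-2,0,-10,0,0,0,255],[-4,0,-10,0,0,0,255],[-5,0,-9,0,0,0,255],[-7,0,-8,0,0,0,255]]}}

```text
clock: 28.1
tcp_pos: [0.6028, 0.0568, 0.1772]
orientation: [2.29, 2.149, 0.009]
contact_force: [3.3, 1.0, -5.5]
grip_width: 0.0114
```

```bash

python3 - <<'E'
from h import *
arc(1,.0695,(.6,.45,.3,.15,.03))
E
```

```text
t 28.1 tcp [0.6028 0.0568 0.1772] w 0.0114 F [ 3.3  1.  -5.5] q [-0.639  0.47   0.595  1.816 -0.321  0.948  0.031]
[[ 0.063  0.998  0.005]
 [ 0.998 -0.063  0.003]
 [ 0.003  0.005 -1.   ]]
r 0.0718207389135461 th 0.7830064966426261 lat 0.000994644208128822
0.6 [-11.4   0.   -6.5]
0.45 [-9.   0.  -5.2]
0.3 [-9.7  0.  -3.8]
0.15 [-10.1  -0.   -2.4]
0.03 [-8.3 -0.  -0.8]
```

>>> {"fn": "play_rows", "kwargs": {"increments": [[-10,0,-7,0,0,0,255],[-9,0,-5,0,0,0,255],[-10,0,-4,0,0,0,255],[-9,0,-2,0,0,0,255]]}}

```text
clock: 28.5
tcp_pos: [0.6006, 0.0199, 0.1989]
orientation: [-2.286, -2.151, -0.018]
contact_force: [1.6, 5.7, -0.9]
grip_width: 0.0116
```

```bash

python3 - <<'E'
from h import *
arc(1,.071,(.03,-.03,-.06))
f=grab_frame("scene");crop(f,215,140,295,220,7.5,"s26")
E
```

```text
t 28.5 tcp [0.6006 0.0199 0.1989] w 0.0116 F [ 1.6  5.7 -0.9] q [-0.592  0.436  0.611  1.809 -0.307  0.983  0.086]
[[ 0.061  0.998  0.007]
 [ 0.998 -0.061  0.01 ]
 [ 0.01   0.006 -1.   ]]
r 0.07386065066826795 th 0.18432386452382038 lat 0.0011642306519067513
0.03 [-11.4  -0.1   1.5]
-0.03 [-4.3 -0.  -0. ]
-0.06 [-2.1 -0.   0.1]
```

View pics/s26.png

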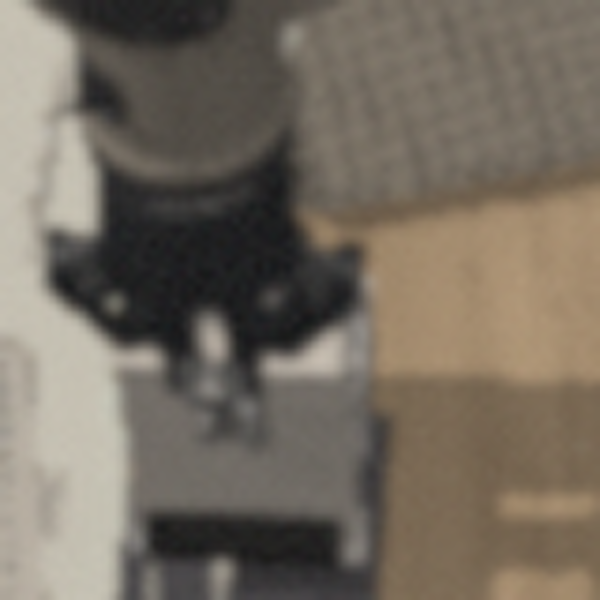

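>>> {"fn": "play_rows", "kwargs": {"increments": [[-6,0,0,0,-0.01,0,255],[-4,0,0,0,0,0,255]]}}

```text
clock: 28.75
tcp_pos: [0.5999, 0.0086, 0.2004]
orientation: [2.287, 2.149, 0.009]
contact_force: [1.0, 4.4, 0.8]
grip_width: 0.0117
```

>>> {"fn": "play_rows", "kwargs": {"increments": [[-3,0,0,0,0,0,255]]}}

```text
clock: 28.85
tcp_pos: [0.5997, 0.0056, 0.2006]
orientation: [2.287, 2.149, 0.009]
contact_force: [-0.4, 5.0, 1.2]
grip_width: 0.0111
```

>>> {"fn": "play_rows", "kwargs": {"increments": [[-2,0,0,0,0,0,255]]}}

```text
clock: 28.95
tcp_pos: [0.5996, 0.0035, 0.2007]
orientation: [2.287, 2.15, 0.01]
contact_force: [-0.5, 3.2, 1.9]
grip_width: 0.0113
```

>>> {"fn": "play_rows", "kwargs": {"increments": [[-2,0,0,0,0,0,255]]}}

```text
clock: 29.05
tcp_pos: [0.5995, 0.0015, 0.2007]
orientation: [2.287, 2.15, 0.01]
contact_force: [0.8, 5.0, 1.0]
grip_width: 0.0116
```

>>> {"fn": "play_rows", "kwargs": {"increments": [[-2,0,0,0,0,0,255]]}}

```text
clock: 29.15
tcp_pos: [0.5994, -0.0006, 0.2006]
orientation: [2.287, 2.15, 0.01]
contact_force: [-0.1, 4.0, 1.5]
grip_width: 0.0113
```

>>> {"fn": "play_rows", "kwargs": {"increments": [[-1.5,0,0,0,0,0,255]]}}

```text
clock: 29.25
tcp_pos: [0.5992, -0.0023, 0.2006]
orientation: [2.287, 2.15, 0.009]
contact_force: [0.6, 3.8, 1.8]
grip_width: 0.0112
```

```bash

python3 - <<'E'
from h import *
f=grab_frame("scene");crop(f,225,155,275,200,12,"s27")
g=grab_frame("top");crop(g,270,115,330,165,12,"t27")
E
```

```text
(no output)
```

View pics/s27.png

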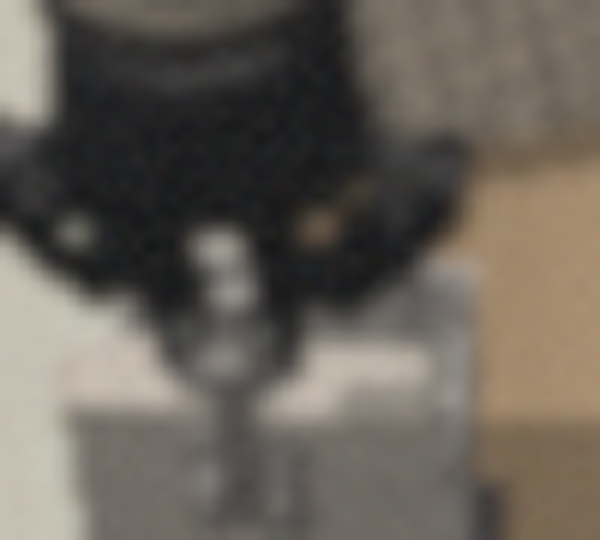

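View pics/t27.png

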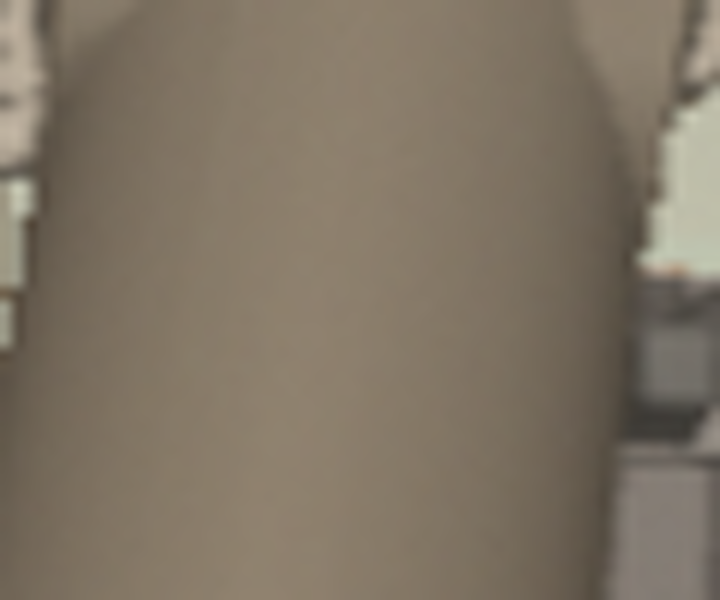

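>>> {"fn": "play_rows", "kwargs": {"increments": [[-2,0,0,0,0,0,255]]}}

```text
clock: 29.45
tcp_pos: [0.5991, -0.0044, 0.2005]
orientation: [2.287, 2.15, 0.009]
contact_force: [0.2, 4.3, 1.1]
grip_width: 0.0115
```

>>> {"fn": "play_rows", "kwargs": {"increments": [[-2,0,0,0,0,0,255]]}}

```text
clock: 29.55
tcp_pos: [0.599, -0.0065, 0.2003]
orientation: [2.287, 2.15, 0.009]
contact_force: [0.3, 3.9, -0.1]
grip_width: 0.0116
```

>>> {"fn": "play_rows", "kwargs": {"increments": [[-2,0,0,0,0,0,255]]}}

```text
clock: 29.65
tcp_pos: [0.5988, -0.0086, 0.2001]
orientation: [2.286, 2.15, 0.008]
contact_force: [1.5, 3.2, -0.9]
grip_width: 0.0113
```

>>> {"fn": "play_rows", "kwargs": {"increments": [[-2,0,0,0,0,0,255]]}}

```text
clock: 29.75
tcp_pos: [0.5988, -0.0098, 0.2]
orientation: [2.287, 2.151, 0.01]
contact_force: [0.3, 8.7, 1.7]
grip_width: 0.0112
```

Force starts rising; one more push.

>>> {"fn": "play_rows", "kwargs": {"increments": [[-2.5,0,0,0,0,0,255]]}}

```text
clock: 29.85
tcp_pos: [0.5988, -0.0098, 0.1999]
orientation: [-2.286, -2.154, -0.013]
contact_force: [0.9, 12.2, 1.6]
grip_width: 0.0112
```

>>> {"fn": "play_rows", "kwargs": {"increments": [[0,0,0,0,0,0,150],[0,0,0,0,0,0,80],[0,0,-10,0,0,0,60],[0,0,-30,0,0,0,0],[0,0,-40,0,0,0,0]]}}

```text
clock: 30.35
tcp_pos: [0.5938, -0.0163, 0.2774]
orientation: [-2.29, -2.147, 0.011]
contact_force: [0.7, 0.3, 0.2]
grip_width: 0.0821
```

>>> {"fn": "play_rows", "kwargs": {"increments": [[30,0,-30,0,0,0,0],[45,0,-20,0,0,0,0],[45,0,0,0,0,0,0],[45,0,0,0,0,0,0]]}}

```text
clock: 30.75
tcp_pos: [0.6096, 0.1365, 0.3395]
orientation: [2.31, 2.113, 0.001]
contact_force: [-0.2, -0.7, -0.2]
grip_width: 0.0856
```

```bash

python3 - <<'E'
from h import *
state()
f=grab_frame("scene");crop(f,215,140,295,220,7.5,"s28")
g=grab_frame("top");crop(g,250,110,360,190,7,"t28")
W=np.mean([pts(grab_frame("scene")) for _ in range(4)],0)
V=np.mean([pts(grab_frame("top")) for _ in range(4)],0)
for w in (W,V):
    k=(w[...,0]>.57)&(w[...,0]<.63)&(w[...,1]>-.04)&(w[...,1]<.06)&(w[...,2]>.18)&(w[...,2]<.24);P=w[k];P=P[P[:,2].argsort()]
    for p in P[::3]: print(np.round(p*1000).astype(int),end=' ')
    print()
E
```

```text
t 30.75 tcp [0.6096 0.1365 0.3395] w 0.0856 F [-0.2 -0.7 -0.2] q [-0.798  0.352  0.639  1.582 -0.207  1.273 -0.218]
[[ 0.089  0.996  0.008]
 [ 0.996 -0.089 -0.008]
 [-0.007  0.008 -1.   ]]
[581  37 195] [620  33 213] [610  34 214] [629  32 217] [601  40 218] [585  45 220] [604  39 223] [603  44 225] 
[594  10 190] [593   8 192] [593   8 202] [594   9 212] [594  11 221] [599   7 222] [599  11 222] [603  -6 223] [598   9 223] [593   7 224] [593   2 224] [603   4 225] [603   9 225] [600   2 225] [600  -3 226] [602  -1 226] [600   7 227]
```

View pics/s28.png

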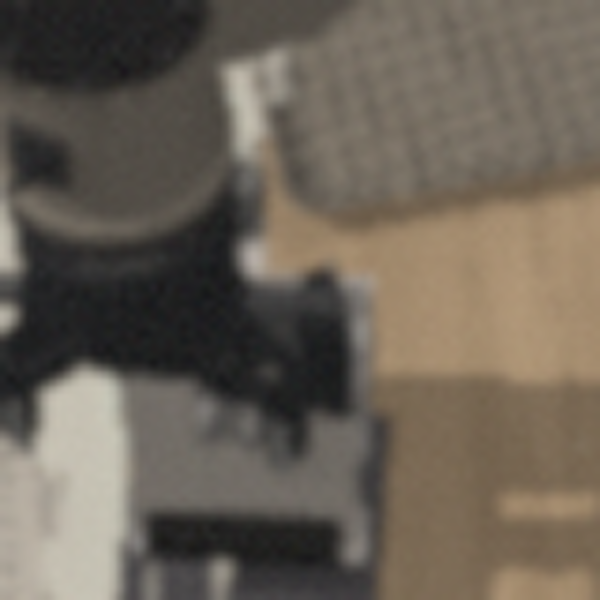

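View pics/t28.png

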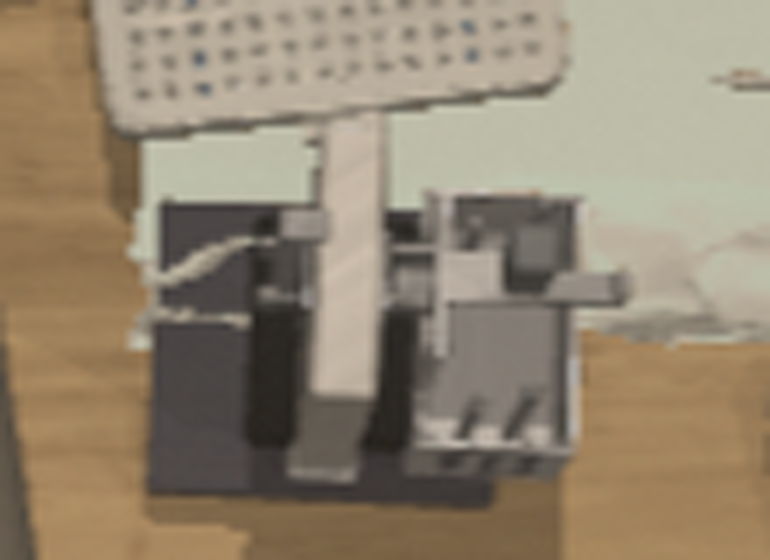

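>>> {"fn": "play_rows", "kwargs": {"increments": [[45,0,-10,0,0,0,0],[45,0,0,0,0,0,0],[45,0,0,0,0,0,0],[20,0,0,0,0,0,0],[0,0,0,0,0,0,0]]}}

```text
clock: 31.75
tcp_pos: [0.6253, 0.2873, 0.3476]
orientation: [2.323, 2.1, -0.002]
contact_force: [-0.3, -0.6, -0.8]
grip_width: 0.0854
```

```bash

python3 - <<'E'
from h import *
state()
f=grab_frame("scene");crop(f,205,130,305,230,6,"s29")
g=grab_frame("top");cv2.imwrite("pics/t29.png",g["color"])
W=np.mean([pts(grab_frame("scene")) for _ in range(4)],0);V=np.mean([pts(grab_frame("top")) for _ in range(4)],0)
for w in (W,V):
    k=(w[...,0]>.57)&(w[...,0]<.63)&(w[...,1]>-.04)&(w[...,1]<.06)&(w[...,2]>.185)&(w[...,2]<.24);P=w[k];P=P[P[:,2].argsort()]
    for p in P[::4]: print(np.round(p*1000).astype(int),end=' ')
    k=(w[...,0]>.57)&(w[...,0]<.62)&(w[...,1]>-.12)&(w[...,1]<-.05)&(w[...,2]>.2)&(w[...,2]<.22);P=w[k];print("\nknobtop",len(P),P.min(0),P.max(0),P.mean(0))
    k=(w[...,0]>.57)&(w[...,0]<.62)&(w[...,1]<-.1)&(w[...,1]>-.13)&(w[...,2]>.14)&(w[...,2]<.17);P=w[k];print("pegR",len(P),P.min(0) if len(P) else 0,P.max(0) if len(P) else 0,P.mean(0))
    k=(w[...,0]>.54)&(w[...,0]<.64)&(w[...,1]<-.035)&(w[...,1]>-.06)&(w[...,2]>.08)&(w[...,2]<.17);P=w[k];print("plate",len(P),np.round(P[:,1].min() if len(P) else 0,4),np.round(P[:,1].max() if len(P) else 0,4))
E
```

```text
t 31.75 tcp [0.6253 0.2873 0.3476] w 0.0854 F [-0.3 -0.6 -0.8] q [-0.917  0.471  0.597  1.401 -0.254  1.347 -0.416]
[[ 0.1    0.995  0.006]
 [ 0.995 -0.1   -0.008]
 [-0.008  0.007 -1.   ]]Traceback (most recent call last):
  File "<stdin>", line 9, in <module>
    return umr_minimum(a, axis, None, out, keepdims, initial, where)
ValueError: zero-size array to reduction operation minimum which has no identity
```

View pics/s29.png

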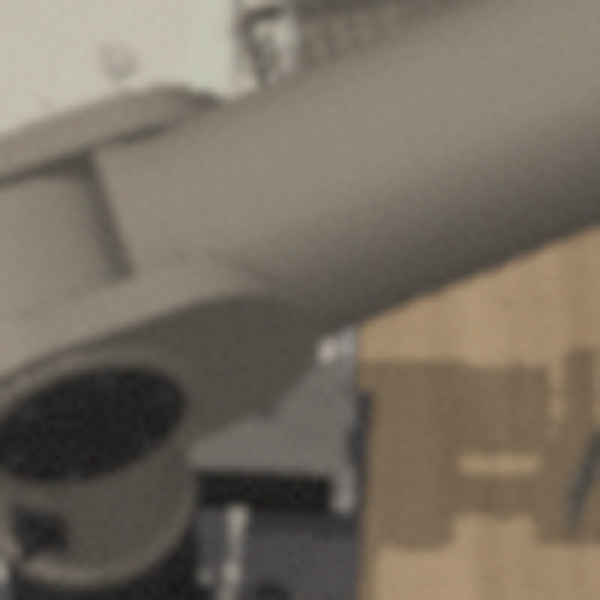

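View pics/t29.png

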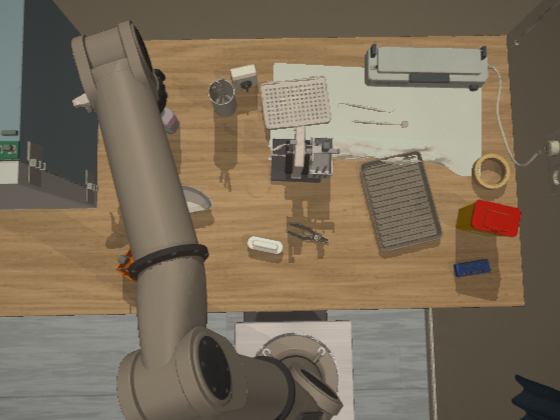

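```bash

python3 - <<'E'
from h import *
g=grab_frame("top");crop(g,255,125,350,190,8,"t30")
V=np.mean([pts(grab_frame("top")) for _ in range(6)],0);w=V
def q(n,x,y,z):
    k=(w[...,0]>x[0])&(w[...,0]<x[1])&(w[...,1]>y[0])&(w[...,1]<y[1])&(w[...,2]>z[0])&(w[...,2]<z[1]);P=w[k];print(n,len(P),*(np.round(a,4) for a in (P.min(0),P.max(0),P.mean(0))) if len(P) else ())
q("knob",(.57,.62),(-.12,-.05),(.202,.22))
q("pegR",(.57,.62),(-.13,-.108),(.14,.17))
q("pegRtip lip",(.57,.62),(-.13,-.108),(.153,.17))
q("plate",(.55,.58),(-.07,-.03),(.12,.17))
q("plate2",(.605,.63),(-.07,-.03),(.12,.17))
q("pegL top",(.57,.62),(-.03,.06),(.215,.24))
q("pegL face",(.57,.62),(-.03,.06),(.18,.21))
q("board",(.55,.645),(-.035,.01),(.166,.18))
q("rimfront",(.55,.645),(-.12,-.095),(.075,.105))
E
```

```text
knob 59 [ 0.5835 -0.086   0.2046] [ 0.6008 -0.0687  0.2119] [ 0.5919 -0.0771  0.2084]
pegR 20 [ 0.5856 -0.1172  0.1472] [ 0.5966 -0.11    0.1575] [ 0.5905 -0.1134  0.1527]
pegRtip lip 12 [ 0.5862 -0.1172  0.153 ] [ 0.5966 -0.1119  0.1575] [ 0.5909 -0.1146  0.1554]
plate 19 [ 0.5645 -0.0482  0.1211] [ 0.5792 -0.0455  0.1596] [ 0.5706 -0.0469  0.1471]
plate2 29 [ 0.605  -0.0678  0.1243] [ 0.6232 -0.0315  0.1601] [ 0.6127 -0.0469  0.153 ]
pegL top 39 [ 0.5932 -0.0055  0.2192] [0.6037 0.0114 0.2266] [0.5982 0.0032 0.2239]
pegL face 9 [0.5927 0.0029 0.1801] [0.5943 0.0109 0.209 ] [0.5934 0.0069 0.1958]
board 347 [ 0.5503 -0.0291  0.1668] [0.6443 0.0099 0.1795] [ 0.5966 -0.0149  0.1713]
rimfront 53 [ 0.5502 -0.1087  0.0758] [ 0.6395 -0.101   0.0904] [ 0.5981 -0.1049  0.0864]
```

View pics/t30.png

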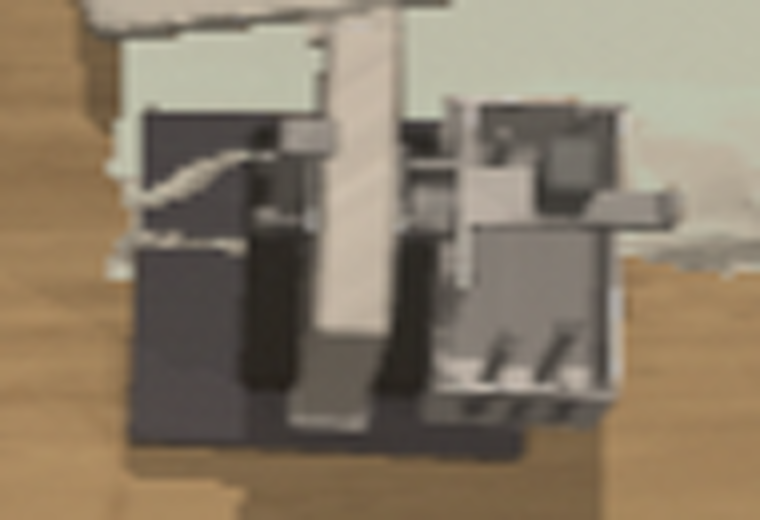

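```bash

python3 - <<'E'
from h import *
state();print(r.hand_in())
E
```

```text
t 32.6 tcp [0.6256 0.2845 0.3484] w 0.0854 F [0.4 0.1 0.4] q [-0.916  0.468  0.599  1.403 -0.254  1.347 -0.416]
[[ 0.104  0.995  0.007]
 [ 0.995 -0.104 -0.008]
 [-0.007  0.008 -1.   ]]
the job is handed in; nothing more can be done
None
```

The job was done in the order asked and handed in at 32.6 s. I lifted the caddy off the left peg and stood it in the drip tray, then folded the right peg down to its stop. I took the caddy again turned half round and hung it on the right peg against the stand. Last, I folded the left peg up to its stop.

**Last checks, from the top camera's depth:**
- **Caddy:** the knob is about 62 mm from the board's middle plane, which is the value for its back resting against the stand. The back plate is parallel to the board.
- **Right peg:** it is level, with the top of its bar at about 150 mm.
- **Left peg:** it is upright, with its end at about 226 mm and its outer face where the fully folded position puts it.
- **Others:** the nail brush, nippers and tray looked unmoved. The arm partly hid the kidney dish and the orange look-alike, but nothing touched them.

**What went less well:**
- When I set the caddy down in the tray, one step pressed it with about 86 N at the wrist, under the 120 N limit. It tilted slightly in the grip, then stood level once released. I measured it again before taking hold of it a second time.
- The arm blocked the scene camera at the end, so the final checks rest on the top camera alone. Right after hanging the caddy, the scene camera gave about the same knob position.

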